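Hang up the measuring pail and hold the spray pot's bayonet lid in its vent position

TASK

The spray pot on the bench is to be vented: take the small pail that stands on its mouth and hang it by its bail on the hook stand, out of contact with the gripper. Then set the bayonet lid into the pot's mouth, lugs through the slots and fully down, and turn it clockwise (seen from above) to the half-way marks, stopping before it clicks into its lock. Finish while still gripping the lid there, at rest (do not let go), and leave the tile, hammer, bowl and drill where they lie.

Things in the scene. Friction and masses are not known exactly. Their poses are not given: they have to be found in the camera images.
- pot: Grey round steel spray pot, 112 mm across, 80 mm high, fixed to the bench on a 150 mm square plate 6 mm thick. Origin: centre of its underside, z up. Its mouth is an aluminium collar 100 mm across, top at z 80 mm, with a lip 8 mm thick round an opening 68 mm across; the lip has two slots, at the pot's +x and -x. A brass outlet juts from its side at +x, 30 mm up, 84 mm from the axis.
- pot_slot (a point): Middle of one slot, 37 mm along the pot's +x, at the collar's top (z 80 mm); the other slot lies across, at -x. Each slot is 19 mm wide and reaches 41.5 mm from the pot's axis. From the slots the lugs can turn only clockwise seen from above: blocks stop them at once the other way, and at 90 degrees clockwise (locked).
- pot_floor (a point): Centre of the flat chamber floor, 60 mm above the pot's origin, on which the seated lid stands. The chamber under the lip is 12 mm high (z 60 to 72 mm) and holds the lid's lugs. Two spring balls in its wall, about 6 N each, start to resist the lugs about 58 degrees from the slots; forcing past them is the lock click.
- pot_half (a point): Point on the pot's axis at the collar's top (z 80 mm), z up. Its x axis is the pot's x turned 45 degrees clockwise seen from above and points along the half-way marks: one low dark rib on the collar at each side (double ribs at 90 degrees mark locked). The lid is half-way when its x axis lies along this x axis, either way round.
- lid: Loose bayonet lid, about 250 g, upright on the bench: aluminium plug 64 mm across, 24 mm high, with two lugs at its bottom along its x axis (14 mm wide, 8 mm high, 78 mm over both tips), and a black grip bar on top, also along x: 50 mm long, 14 mm thick, from 24 to 56 mm above the underside. Origin: centre of the underside, z up. The same when turned by 180 degrees.
- lid_lug (a point): Point in one lug of the lid, 36 mm along the lid's x and 4 mm up from its underside.
- pail: Loose steel measuring pail, about 150 g, starting upright on the pot's collar: 72 mm across at the foot, 80 mm at the rim, 60 mm high, with a stiff (not hinged) wire bail 6 mm thick in its y-z plane. The bail's top is straight, 52 mm long along the pail's y, centre line 120 mm above the foot, and slopes down to the rim on both sides. Origin: centre of the foot, z up.
- pail_bail (a point): Middle of the straight top of the pail's bail, 120 mm above the pail's foot.
- hook: Dark steel hook stand that cannot move: foot disc 100 mm across, post 16 mm thick and 240 mm high, and an 8 mm thick arm that runs level from the post towards the stand's -x at 220 mm height (centre line), then turns up near its end. Origin: centre of the foot's underside, z up.
- hook_seat (a point): Point on top of the level arm, 65 mm out from the post's axis, 224 mm up: a good place for the bail to rest.
- hook_tip (a point): Top end of the upturned tip: 104 mm out from the post along the stand's -x, 242 mm up (4 mm radius round it).
- tile: Bystander: white ornamental stove tile 160 x 160 x 30 mm, lying. Origin: centre of the underside.
- hammer: Bystander: hammer lying flat, about 0.3 m long. Origin on its underside.
- bowl: Bystander: terracotta bowl, 116 mm across, 75 mm high. Origin: centre of the underside.
- drill: Bystander: cordless drill lying on its side, about 0.2 x 0.2 m, 62 mm high. Origin: under its motor housing.
Mind the look-alikes: they are no part of the job. Of the things shaped like the lid, the aluminium one is meant.

How it is judged:
By the outcome, as a careful person would: the job done as asked, in the order asked, and still so for the second after the job is handed in, while the arm keeps its last pose, push and grip.
It also fails if it takes over 58 s, if anything falls off the work surface, if the arm or the gripper's body presses on something with over 40 N, if the wrist force passes 120 N, or if a joint passes its speed limit or range.

ROBOT

A 7-joint arm with a two-finger parallel gripper is mounted at the origin on the work surface. World frame = base frame: x ahead of the robot, y to its left, z up, the work surface at z = 0. Lengths are in m, angles in rad, forces in N, time in s.
With the tool pointing down it reaches from about 0.35 to 0.9 m from the base axis. Payload 8.1 kg.
Tool frame: the origin (TCP) lies at the very end of the fingers, on their centre line; the grasp point (between the pads) lies 19 mm behind it; z points along the fingers, y is the direction in which the jaws open and shut (so a half turn about z gives the same grasp; the last joint's range is limited). The gripper opens to 92 mm and grips with 3 to 60 N. Pads are 19 mm wide; open, the fingers measure 130 mm over their backs; the gripper's body (75 mm by 190 mm) begins 47 mm behind the grasp point.
Start: joints at [-1.245, 0.434, 0.025, 1.573, -0.012, 1.134, -0.075], TCP at [0.26, 0.568, 0.227] pointing down, gripper open.
Joint ranges: [-2.62, 2.62], [-0.44, 2.09], [-1.27, 1.32], [0.08, 2.57], [-1.32, 4.46], [0.12, 2], [-2.74, 2.74]. Speed limits (rad/s): [2.22, 2.22, 3.01, 3.01, 3.14, 3.14, 3.14].

INTERFACE

Orientations are given as a rotation vector (axis times angle).
In Python, from cell import observe, get_image, sign_off gives the robot as it stands.
- The arm moves only by the tool arm_command, never from a script. Its argument "deltas" is a list of rows, each an object with "xyz": the shift along the tool's x, y, z in cm, a list of three; "turn": the turn about the tool's z in degrees; "jaw": the closure in counts, from 0 (fully open) to 255 (shut). A call has 1 to 5 rows; each row is the pose to reach, as a shift and turn from the pose measured when the call began, along the tool's axes at that moment; what a row does not reach only later rows make up. A row lasts 1/12 s, in which the tool goes at most 41.7 mm and 7.16 degrees, less where a joint would pass 70% of its speed; a pose out of reach is approached as far as the arm can. A call with a gripper value outside its range is refused whole. The fingers move at their own pace and stop on an object; "force" is the grip in N (left out, the last holds). Time passes only in rows, so rows that repeat a pose let the fingers close. It gives the time, the measured TCP pose, the force and the opening at its end, in the units of the state.
- observe(): the state, without advancing time (a new reading comes with each control period).
- get_image(name): name is "scene" or "top" or "wrist"; returns a dict with "frame" (420x560x3 uint8, red, green, blue), "depth" (420x560 float32, m along the optical axis (not along the pixel's ray), 0 where there is no reading), "camera_matrix" (3x3 intrinsics, pixels), "distortion" ([k1, k2, p1, p2, k3] as OpenCV has them; the pictures are not rectified), "cam_to_world" (4x4, takes a point from camera to world coordinates). Camera axes: x right, y up, looking along -z (the intrinsics and any distortion apply to the point x, -y, -z); pixel columns grow to the right and rows downward; lengths in m; the calibration is good to about 2 mm. A picture is of the moment at which its call begins.
- sign_off(): hands the job in, once; it reports no verdict.
The state is a dict: "clock": time; "joints": joint angles; "dq": joint speeds; "joint_efforts": joint torques, N m; "position": TCP position; "ee_rot": TCP orientation; "force": force on the tool from outside, world axes, zero at the start; "ft_torque": the same for the moment, N m; "width": opening from 0.0 (shut) to 1.0 (fully open).
Only numpy, scipy, OpenCV 4.12 (cv2) and the standard library are available. Lean on these libraries where they do the work, as an engineer would, in place of code of your own. Each camera call takes 0.05 s, during which the arm holds its last target.

## Working session

There is one attempt and no reset: what is moved stays moved. The work goes in short steps, Python scripts to look and compute and a tool call to move; the robot and the scene stay as the last step left them, time stands still between calls to the robot, and variables do not carry over. Pictures are saved under pics/ and viewed, and the job is handed in when it is done.

Besides the shell and the picture viewer there is one more tool, called after ">>>" by a JSON object that holds its "method" and its "body". arm_command: Moves the arm, as the interface text tells. Its arguments: {"type":"object","properties":{"deltas":{"type":"array","items":{"type":"object","properties":{"xyz":{"type":"array","items":{"type":"number"}},"turn":{"type":"number"},"jaw":{"type":"number"}}}},"force":{"type":"number"}},"required":["deltas"]}

```bash
ls; mkdir -p pics; cat > h.py <<'E'
import numpy as np, cv2
from cell import observe, get_image, sign_off
from scipy.spatial.transform import Rotation as R
def grab(name,tag):
    d=get_image(name)
    cv2.imwrite(f'pics/{tag}.png',cv2.cvtColor(d['frame'],cv2.COLOR_RGB2BGR))
    np.savez(f'pics/{tag}.npz',**{k:np.asarray(v) for k,v in d.items()})
    return d
def load(tag): return dict(np.load(f'pics/{tag}.npz'))
def ray(d,px):
    p=cv2.undistortPoints(np.array(px,float).reshape(-1,1,2),d['camera_matrix'],d['distortion']).reshape(-1,2)
    v=np.c_[p[:,0],-p[:,1],-np.ones(len(p))]
    T=d['cam_to_world']
    return T[:3,3], v@T[:3,:3].T
def onplane(d,px,z):
    o,v=ray(d,px); return o+v*((z-o[2])/v[:,2])[:,None]
def bydepth(d,px):
    o,v=ray(d,px); px=np.array(px,int).reshape(-1,2)
    return o+v*d['depth'][px[:,1],px[:,0]][:,None]
def proj(d,P):
    T=np.linalg.inv(d['cam_to_world']);P=np.array(P,float).reshape(-1,3)
    c=P@T[:3,:3].T+T[:3,3]; c=c*[1,-1,-1]
    return cv2.projectPoints(c,np.zeros(3),np.zeros(3),d['camera_matrix'],d['distortion'])[0].reshape(-1,2)
E
python3 - <<'E'
from h import *
for n in ['scene','top','wrist']: 
    d=grab(n,n+'0'); print(n,d['cam_to_world'].round(3).tolist(),d['camera_matrix'].round(1).tolist(),d['distortion'])
print(observe())
E
```

```text
pics
scene [[0.505, -0.5, 0.704, 1.236], [0.863, 0.293, -0.411, -0.49], [-0.0, 0.815, 0.579, 0.75], [0.0, 0.0, 0.0, 1.0]] [[407.9, 0.0, 275.7], [0.0, 407.9, 206.2], [0.0, 0.0, 1.0]] [-0.02729255  0.          0.          0.          0.        ]
top [[0.099, 0.975, -0.2, 0.334], [-0.995, 0.098, -0.018, -0.062], [0.001, 0.2, 0.98, 1.198], [0.0, 0.0, 0.0, 1.0]] [[410.9, 0.0, 278.4], [0.0, 410.9, 211.7], [0.0, 0.0, 1.0]] [-0.08060333  0.          0.          0.          0.        ]
wrist [[0.416, -0.865, -0.28, 0.185], [0.909, 0.395, 0.131, 0.604], [-0.003, -0.309, 0.951, 0.383], [0.0, 0.0, 0.0, 1.0]] [[375.3, 0.0, 282.0], [0.0, 375.3, 205.9], [0.0, 0.0, 1.0]] [-0.04164898  0.          0.          0.          0.        ]
{'clock': 0.15, 'joints': array([-1.24462886,  0.43506653,  0.02499629,  1.57384056, -0.01158673,
        1.13402363, -0.07511298]), 'dq': array([ 0.00052556, -0.00286579,  0.00094065, -0.00402624, -0.00030309,
        0.00032071, -0.00016311]), 'joint_efforts': array([ 2.20921713e-03, -6.68264437e+01,  9.86099504e-01, -3.14695251e+01,
       -6.04275777e-02,  3.92431207e-02,  1.46922171e-04]), 'position': array([0.25974623, 0.56805882, 0.22614167]), 'ee_rot': array([-6.68479195e-01, -3.06951988e+00,  1.86422023e-03]), 'force': array([0.62648118, 0.50720262, 0.23948993]), 'ft_torque': array([-0.00474768, -0.03714249,  0.02456435]), 'width': 1.0001402184676103}
```

View pics/scene0.png

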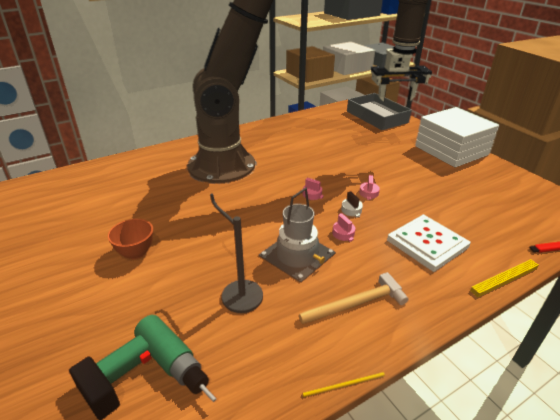

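View pics/top0.png

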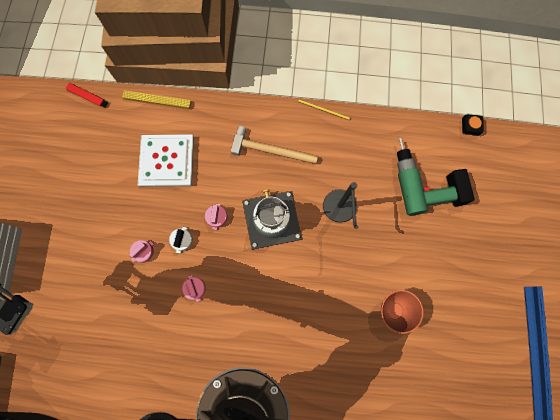

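View pics/wrist0.png

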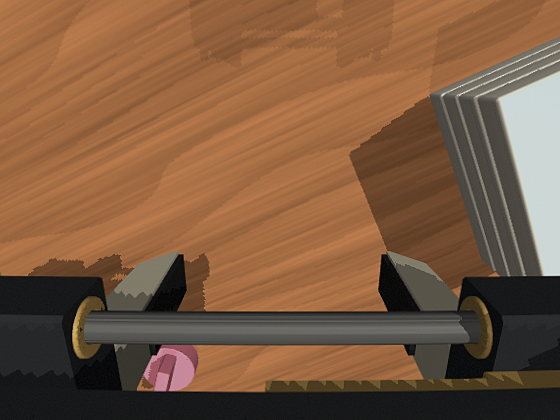

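The top view shows four things shaped like the lid. Three are pink, at (216,215), (141,251) and (193,288). One is aluminium with a black grip, at (180,240), and it fits the description. Next I'll enlarge the crops to confirm it.

```bash
python3 - <<'E'
import cv2
t=cv2.imread('pics/top0.png'); s=cv2.imread('pics/scene0.png')
cv2.imwrite('pics/t0lid.png',cv2.resize(t[190:300,120:270],None,fx=5,fy=5,interpolation=cv2.INTER_CUBIC))
cv2.imwrite('pics/t0pot.png',cv2.resize(t[170:260,230:380],None,fx=5,fy=5,interpolation=cv2.INTER_CUBIC))
cv2.imwrite('pics/s0.png',cv2.resize(s[165:315,200:400],None,fx=4,fy=4,interpolation=cv2.INTER_CUBIC))
E
```

```text
(no output)
```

View pics/t0lid.png

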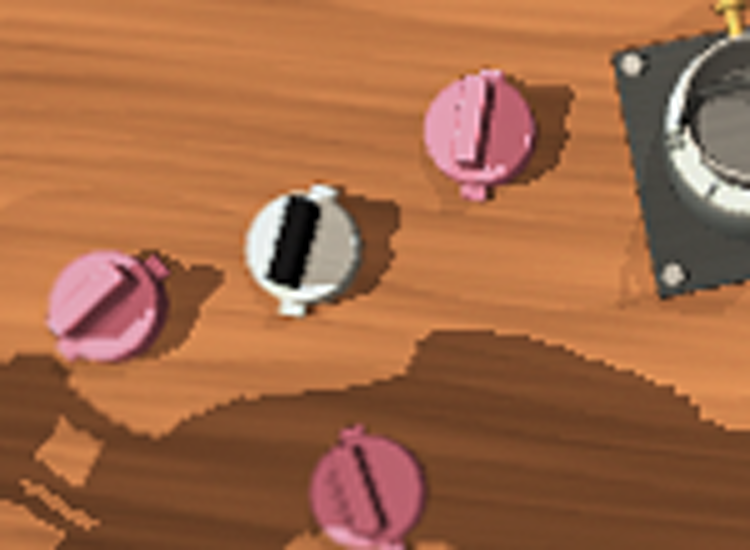

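View pics/t0pot.png

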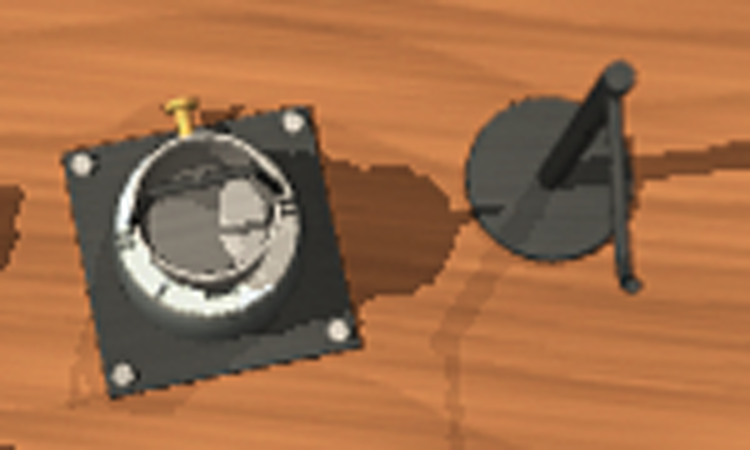

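View pics/s0.png

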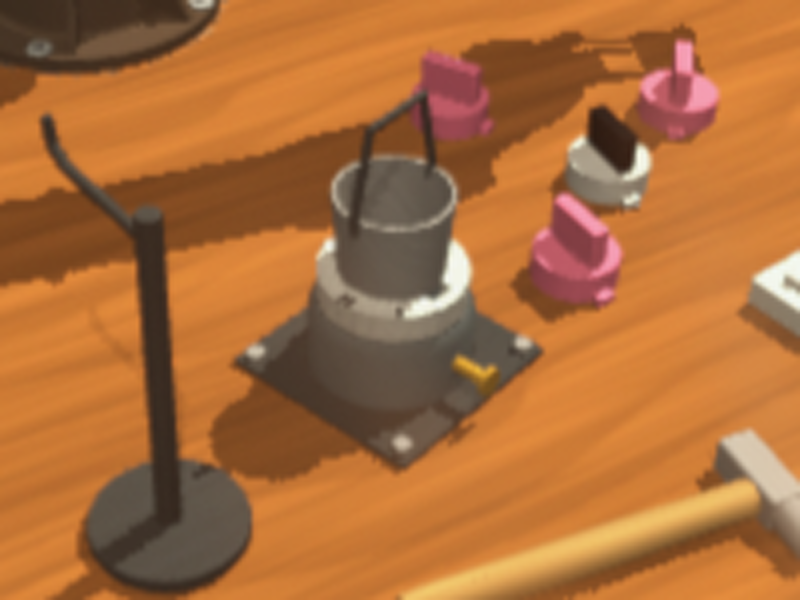

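The crop confirms it: (180,240) is the aluminium lid with the black bar, and the other three are pink. Now I'll measure the positions.

```bash
python3 - <<'E'
from h import *
t=load('top0'); s=load('scene0')
# pot screws
sc=np.array([[82,163],[293,122],[338,330],[123,374]])/5.+[230,170]
P=onplane(t,sc,0.008); print('screws',P.round(4).tolist(),P.mean(0).round(4))
e=(P[1]-P[2]+P[0]-P[3]); print('pot x yaw',np.degrees(np.arctan2(e[1],e[0])))
# clouds
def cloud(d):
    H,W=d['depth'].shape; u,v=np.meshgrid(np.arange(W),np.arange(H)); px=np.c_[u.ravel(),v.ravel()]
    X=bydepth(d,px); ok=d['depth'].ravel()>0
    return X,ok,px
for n,d in (('top',t),('scene',s)):
    X,ok,px=cloud(d); hsv=cv2.cvtColor(d['frame'],cv2.COLOR_RGB2HSV).reshape(-1,3)
    c=P.mean(0)
    near=ok&(np.hypot(X[:,0]-c[0],X[:,1]-c[1])<.08)
    rim=X[near&(X[:,2]>.13)&(X[:,2]<.15)]; 
    if len(rim): print(n,'rim',len(rim),rim.mean(0).round(4),rim.min(0).round(4),rim.max(0).round(4))
    b=X[near&(X[:,2]>.165)&(X[:,2]<.23)]; print(n,'bail',len(b)); 
    if len(b): print(b.mean(0).round(4), b[np.argsort(b[:,1])][::max(1,len(b)//12)].round(4).tolist())
    # hook
    m=px[:,0]
    box=((px[:,0]>318)&(px[:,0]<362)&(px[:,1]>175)&(px[:,1]<232)) if n=='top' else ((px[:,0]>200)&(px[:,0]<270)&(px[:,1]>190)&(px[:,1]<315))
    hk=ok&box&(hsv[:,2]<110)
    for lo,hi in ((.003,.02),(.05,.1),(.1,.15),(.15,.2),(.205,.23),(.23,.25)):
        q=X[hk&(X[:,2]>lo)&(X[:,2]<hi)]
        if len(q): print(n,'hook',lo,len(q),q.mean(0).round(4),q.min(0).round(4),q.max(0).round(4))
    # lid
    box=((px[:,0]>160)&(px[:,0]<200)&(px[:,1]>220)&(px[:,1]<260)) if n=='top' else ((px[:,0]>338)&(px[:,0]<366)&(px[:,1]>188)&(px[:,1]<220))
    bar=ok&box&(hsv[:,2]<70)&(X[:,2]>.04); q=X[bar]
    print(n,'bar',len(q),q.mean(0).round(4),q[:,2].max())
    w=np.linalg.svd(q[:,:2]-q[:,:2].mean(0))[2][0]; print('bar yaw',np.degrees(np.arctan2(w[1],w[0])))
    wh=ok&box&(hsv[:,1]<50)&(hsv[:,2]>120); q=X[wh]; print(n,'white',len(q),q.mean(0).round(4),q.min(0).round(4),q.max(0).round(4))
E
```

```text
screws [[0.5942, 0.058, 0.008], [0.6317, -0.0644, 0.008], [0.5097, -0.1024, 0.008], [0.4715, 0.0198, 0.008]] [ 0.5518 -0.0223  0.008 ]
pot x yaw 17.293370476584354
top rim 140 [ 0.554  -0.02    0.1391] [ 0.5105 -0.0608  0.13  ] [0.5894 0.0179 0.1491]
top bail 72
[ 0.5497 -0.0213  0.1974] [[0.5592, -0.0553, 0.1716], [0.5576, -0.0501, 0.1882], [0.5582, -0.0449, 0.206], [0.553, -0.038, 0.2034], [0.5547, -0.0328, 0.2051], [0.549, -0.0259, 0.2046], [0.5516, -0.0206, 0.2021], [0.551, -0.0157, 0.2025], [0.5449, -0.0089, 0.2038], [0.5447, -0.0039, 0.2024], [0.5392, 0.0031, 0.201], [0.5391, 0.0087, 0.1868]]
top hook 0.003 709 [ 0.6088 -0.213   0.0122] [ 0.5617 -0.2689  0.003 ] [ 0.6605 -0.1684  0.0197]
top hook 0.05 28 [ 0.6091 -0.2154  0.0761] [ 0.6058 -0.225   0.0514] [ 0.6166 -0.2104  0.0999]
top hook 0.1 30 [ 0.6092 -0.2161  0.1262] [ 0.6061 -0.2254  0.1025] [ 0.6167 -0.2104  0.1496]
top hook 0.15 31 [ 0.6092 -0.2147  0.1724] [ 0.6065 -0.2222  0.1506] [ 0.6168 -0.2106  0.1957]
top hook 0.205 120 [ 0.5674 -0.2228  0.2234] [ 0.5124 -0.2306  0.2067] [ 0.6157 -0.2108  0.2288]
top hook 0.23 45
[... 775 characters left out ...]
2 -0.2707  0.0031] [ 0.6647 -0.0783  0.0189]
scene hook 0.05 103 [ 0.6196 -0.2225  0.0751] [ 0.6133 -0.2287  0.0502] [ 0.6234 -0.2137  0.0997]
scene hook 0.1 105 [ 0.6199 -0.2226  0.1261] [ 0.6138 -0.2286  0.1001] [ 0.624  -0.2131  0.15  ]
scene hook 0.15 120 [ 0.6197 -0.2226  0.1761] [ 0.6131 -0.2287  0.1506] [ 0.6238 -0.2133  0.1998]
scene hook 0.205 150 [ 0.5878 -0.2262  0.2217] [ 0.5186 -0.2355  0.205 ] [ 0.6238 -0.2157  0.23  ]
scene hook 0.23 79 [ 0.5902 -0.2251  0.2376] [ 0.5116 -0.2362  0.2303] [ 0.6238 -0.214   0.2468]
scene bar 76 [0.4703 0.2286 0.0519] 0.05973086473522449
bar yaw -5.400635215734606
scene white 77 [0.4757 0.2275 0.0237] [0.4361 0.2018 0.0069] [0.5031 0.2621 0.0341]
```

```bash
cat >> h.py <<'E'
def wrap(a): return (a+180)%360-180
def state():
    o=observe(); Rm=R.from_rotvec(o['ee_rot']).as_matrix()
    ty=Rm[:,1]; yaw=np.degrees(np.arctan2(ty[1],ty[0]))
    print('t %.2f pos %s tooly-yaw %.2f tilt %.2f F %s M %s w %.3f j7 %.2f'%(o['clock'],o['position'].round(4),yaw,np.degrees(np.arccos(-Rm[2,2])),o['force'].round(1),o['ft_torque'].round(2),o['width'],o['joints'][6]))
    return o['position'],Rm,yaw
def plan(target,yaw=None,st=None):
    p,Rm,y=st or state()
    d=Rm.T@(np.array(target)-p)*100
    turn=0 if yaw is None else wrap(y-yaw)
    print('xyz cm',d.round(2),'turn',round(turn,1),'rows>=',np.ceil(max(np.linalg.norm(d)/4.17,abs(turn)/7.16)))
E
python3 - <<'E'
from h import *
state()
plan([.26,.568,.30],20)
plan([.50,-.006,.30],20)
# hook arm line refine
for n in ('top0','scene0'):
    d=load(n); H,W=d['depth'].shape; u,v=np.meshgrid(np.arange(W),np.arange(H)); px=np.c_[u.ravel(),v.ravel()]
    X=bydepth(d,px); hsv=cv2.cvtColor(d['frame'],cv2.COLOR_RGB2HSV).reshape(-1,3)
    m=(d['depth'].ravel()>0)&(X[:,2]>.216)&(X[:,2]<.228)&(X[:,0]>.515)&(X[:,0]<.6)&(abs(X[:,1]+.22)<.03)
    q=X[m]; f=np.polyfit(q[:,0],q[:,1],1); print(n,len(q),f,np.degrees(np.arctan(f[0])),np.polyval(f,.55))
    m=(d['depth'].ravel()>0)&(X[:,2]>.236)&(X[:,2]<.25)&(np.hypot(X[:,0]-.613,X[:,1]+.2185)<.02); print('posttop',X[m].mean(0))
    m=(d['depth'].ravel()>0)&(X[:,2]>.236)&(X[:,2]<.25)&(np.hypot(X[:,0]-.51,X[:,1]+.2335)<.02); print('tip',X[m].mean(0))
E
```

```text
t 0.15 pos [0.2597 0.5681 0.2261] tooly-yaw 65.43 tilt 0.07 F [0.6 0.5 0.2] M [-0.   -0.04  0.02] w 1.000 j7 -0.08
t 0.15 pos [0.2597 0.5681 0.2261] tooly-yaw 65.43 tilt 0.07 F [0.6 0.5 0.2] M [-0.   -0.04  0.02] w 1.000 j7 -0.08
xyz cm [-0.03 -0.   -7.39] turn 45.4 rows>= 7.0
t 0.15 pos [0.2597 0.5681 0.2261] tooly-yaw 65.43 tilt 0.07 F [0.6 0.5 0.2] M [-0.   -0.04  0.02] w 1.000 j7 -0.08
xyz cm [-45.72 -42.23  -7.33] turn 45.4 rows>= 16.0
top0 101 [ 0.10924673 -0.28553089] 6.23465201933184 -0.22544518593593796
posttop [ 0.61394991 -0.21799535  0.24032456]
tip [ 0.51082852 -0.23004982  0.24450286]
scene0 97 [ 0.11230589 -0.29169065] 6.407803805175142 -0.2299224073443146
posttop [ 0.61614611 -0.22156741  0.23995187]
tip [ 0.51398475 -0.23415992  0.24196483]
```

>>> {"method": "arm_command", "body": {"deltas": [{"xyz": [-2.3,-2.1,-1.5],"turn": 0,"jaw": 0},{"xyz": [-4.6,-4.2,-3],"turn": 0,"jaw": 0},{"xyz": [-6.9,-6.3,-4.5],"turn": 0,"jaw": 0},{"xyz": [-9.2,-8.4,-6],"turn": 0,"jaw": 0},{"xyz": [-12,-11,-7.3],"turn": 0,"jaw": 0}]}}

```text
clock: 0.57
position: [0.3229, 0.4178, 0.2999]
ee_rot: [-0.666, -3.07, 0.001]
force: [0.7, 0.1, 0.4]
width: 1.001
```

>>> {"method": "arm_command", "body": {"deltas": [{"xyz": [-2.9,-2.7,0],"turn": 0,"jaw": 0},{"xyz": [-5.8,-5.4,0],"turn": 0,"jaw": 0},{"xyz": [-8.7,-8,0],"turn": 0,"jaw": 0},{"xyz": [-11.6,-10.7,0],"turn": 0,"jaw": 0},{"xyz": [-14.5,-13.4,0],"turn": 0,"jaw": 0}]}}

```text
clock: 0.98
position: [0.3995, 0.2338, 0.3]
ee_rot: [-0.666, -3.07, 0.001]
force: [1.2, -0.1, -0.2]
width: 0.997
```

>>> {"method": "arm_command", "body": {"deltas": [{"xyz": [-2.9,-2.7,0],"turn": 0,"jaw": 0},{"xyz": [-5.8,-5.4,0],"turn": 0,"jaw": 0},{"xyz": [-8.7,-8,0],"turn": 0,"jaw": 0},{"xyz": [-11.6,-10.7,0],"turn": 0,"jaw": 0},{"xyz": [-14.5,-13.4,0],"turn": 0,"jaw": 0}]}}

```text
clock: 1.4
position: [0.4762, 0.0498, 0.3]
ee_rot: [-0.665, -3.07, 0.0]
force: [0.7, 0.7, 0.6]
width: 0.999
```

```bash
python3 - <<'E'
from h import *
plan([.52,-.006,.27],20)
E
```

```text
t 1.40 pos [0.4762 0.0498 0.3   ] tooly-yaw 65.54 tilt 0.03 F [0.7 0.7 0.6] M [ 0.01 -0.05  0.01] w 0.999 j7 0.99
xyz cm [-6.3  -3.27  3.  ] turn 45.5 rows>= 7.0
```

>>> {"method": "arm_command", "body": {"deltas": [{"xyz": [-1.5,-0.8,0],"turn": 7,"jaw": 0},{"xyz": [-3,-1.6,0],"turn": 14,"jaw": 0},{"xyz": [-4.5,-2.4,0],"turn": 21,"jaw": 0},{"xyz": [-6.3,-3.3,0],"turn": 28,"jaw": 0},{"xyz": [-6.3,-3.3,0],"turn": 35,"jaw": 0}]}}

```text
clock: 1.82
position: [0.5213, -0.0098, 0.3]
ee_rot: [1.571, 2.719, -0.002]
force: [-0.9, -0.3, 0.9]
width: 0.998
```

>>> {"method": "arm_command", "body": {"deltas": [{"xyz": [0,0,0],"turn": 7,"jaw": 0},{"xyz": [0,0,0],"turn": 10.5,"jaw": 0},{"xyz": [0,0,0],"turn": 10.5,"jaw": 0}]}}

```text
clock: 2.07
position: [0.5211, -0.01, 0.2997]
ee_rot: [1.818, 2.561, -0.003]
force: [-0.4, 0.0, 0.1]
width: 1.005
```

```bash
python3 - <<'E'
from h import *
state(); d=grab('wrist','w1')
H,W=d['depth'].shape; u,v=np.meshgrid(np.arange(W),np.arange(H)); px=np.c_[u.ravel(),v.ravel()]
X=bydepth(d,px); ok=d['depth'].ravel()>0
m=ok&(np.hypot(X[:,0]-.552,X[:,1]+.022)<.08)
b=X[m&(X[:,2]>.19)&(X[:,2]<.215)]; print(len(b),b.mean(0),b.min(0),b.max(0))
w=np.linalg.svd(b-b.mean(0))[2][0]; print('bail yaw',np.degrees(np.arctan2(w[1],w[0])),w)
h=X[ok&(X[:,2]>.21)&(X[:,2]<.23)&(X[:,1]<-.15)]; print('hook',len(h))
E
```

```text
t 2.07 pos [ 0.5211 -0.01    0.2997] tooly-yaw 19.27 tilt 0.13 F [-0.4  0.   0.1] M [-0.05 -0.01  0.09] w 1.005 j7 0.38
635 [ 0.54995398 -0.01889991  0.20095645] [ 0.53947489 -0.04992062  0.19009623] [0.56239338 0.00738211 0.20444581]
bail yaw -71.2347434894781 [ 0.32135998 -0.94586843  0.04539469]
hook 0
```

View pics/w1.png

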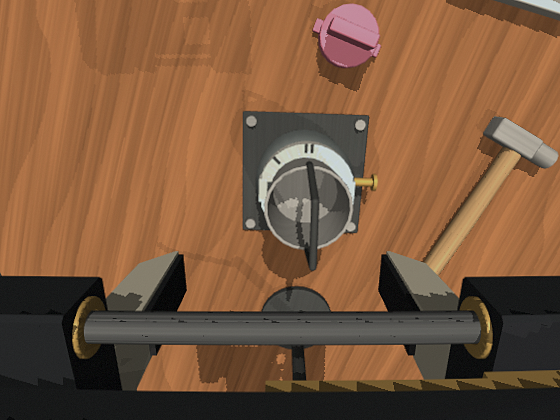

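```bash
python3 - <<'E'
from h import *
plan([.545,-.005,.186],18.8)
E
```

```text
t 2.12 pos [ 0.5211 -0.0097  0.2997] tooly-yaw 19.56 tilt 0.12 F [-0.3  0.1  0. ] M [-0.07  0.07 -0.  ] w 1.001 j7 0.39
xyz cm [-0.33  2.42 11.37] turn 0.8 rows>= 3.0
```

>>> {"method": "arm_command", "body": {"deltas": [{"xyz": [-0.3,2.4,2],"turn": 0.7,"jaw": 0},{"xyz": [-0.3,2.4,5],"turn": 0.7,"jaw": 0},{"xyz": [-0.3,2.4,8],"turn": 0.7,"jaw": 0},{"xyz": [-0.3,2.4,10.5],"turn": 0.7,"jaw": 100},{"xyz": [-0.3,2.4,11.4],"turn": 0.7,"jaw": 100}], "force": 40}}

```text
clock: 2.53
position: [0.5426, -0.0044, 0.1823]
ee_rot: [-1.822, -2.556, 0.008]
force: [-0.8, 0.7, 0.1]
width: 0.899
```

>>> {"method": "arm_command", "body": {"deltas": [{"xyz": [0,0,0],"turn": 0,"jaw": 180},{"xyz": [0,0,0],"turn": 0,"jaw": 220},{"xyz": [0,0,0],"turn": 0,"jaw": 255},{"xyz": [0,0,0],"turn": 0,"jaw": 255},{"xyz": [0,0,0],"turn": 0,"jaw": 255}], "force": 40}}

```text
clock: 2.95
position: [0.5434, -0.0043, 0.1836]
ee_rot: [-1.822, -2.558, 0.005]
force: [0.6, -0.1, -0.3]
width: 0.543
```

>>> {"method": "arm_command", "body": {"deltas": [{"xyz": [0,0,0],"turn": 0,"jaw": 255},{"xyz": [0,0,0],"turn": 0,"jaw": 255},{"xyz": [0,0,0],"turn": 0,"jaw": 255}]}}

```text
clock: 3.2
position: [0.5436, -0.0043, 0.1841]
ee_rot: [-1.822, -2.558, 0.004]
force: [-0.0, -0.2, 0.3]
width: 0.324
```

```bash
python3 - <<'E'
from h import *
state(); grab('wrist','w2')
E
```

```text
t 3.20 pos [ 0.5436 -0.0043  0.1841] tooly-yaw 19.08 tilt 0.17 F [-0.  -0.2  0.3] M [-0.09  0.03  0.02] w 0.324 j7 0.46
```

View pics/w2.png

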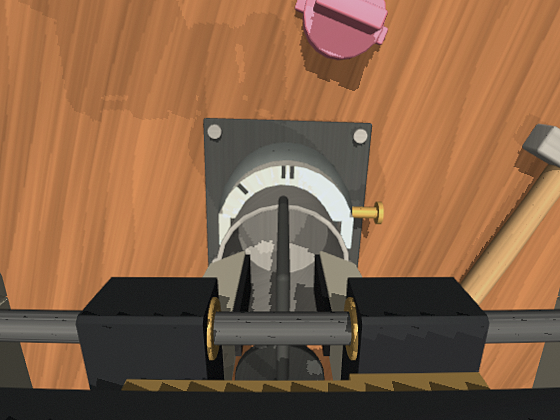

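The wire lies between the pads at column 283, and the jaws are still closing. I'll finish the close and then lift.

>>> {"method": "arm_command", "body": {"deltas": [{"xyz": [0,0,0],"turn": 0,"jaw": 255},{"xyz": [0,0,0],"turn": 0,"jaw": 255},{"xyz": [0,0,0],"turn": 0,"jaw": 255},{"xyz": [0,0,0],"turn": 0,"jaw": 255},{"xyz": [0,0,0],"turn": 0,"jaw": 255}]}}

```text
clock: 3.67
position: [0.5435, -0.0042, 0.1839]
ee_rot: [-1.822, -2.558, 0.005]
force: [0.1, 0.8, -0.3]
width: 0.052
```

>>> {"method": "arm_command", "body": {"deltas": [{"xyz": [0,0,0],"turn": 0,"jaw": 255},{"xyz": [0,0,0],"turn": 0,"jaw": 255},{"xyz": [0,0,-0.3],"turn": 0,"jaw": 255},{"xyz": [0,0,-1],"turn": 0,"jaw": 255},{"xyz": [0,0,-2],"turn": 0,"jaw": 255}]}}

```text
clock: 4.08
position: [0.543, -0.0043, 0.2039]
ee_rot: [-1.821, -2.557, 0.007]
force: [0.5, -0.2, -0.9]
width: 0.056
```

>>> {"method": "arm_command", "body": {"deltas": [{"xyz": [0,0,-2],"turn": 0,"jaw": 255},{"xyz": [0,0,-4],"turn": 0,"jaw": 255},{"xyz": [0,0,-6],"turn": 0,"jaw": 255},{"xyz": [0,0,-8],"turn": 0,"jaw": 255},{"xyz": [0,0,-8],"turn": 0,"jaw": 255}]}}

```text
clock: 4.5
position: [0.5453, -0.0045, 0.2887]
ee_rot: [1.822, 2.556, 0.001]
force: [1.0, -1.2, -0.5]
width: 0.045
```

```bash
python3 - <<'E'
from h import *
st=state(); grab('wrist','w3');d=grab('top','t3');s=grab('scene','s3')
a=cv2.imread('pics/s3.png')[130:310,180:420];b=cv2.imread('pics/t3.png')[150:290,200:390]
a=cv2.resize(a,(560,420));b=cv2.resize(b,(570,420)) 
cv2.imwrite('pics/s3c.png',a)
for n,d in (('t',d),('s',s),('w',load('w3'))):
    H,W=d['depth'].shape; u,v=np.meshgrid(np.arange(W),np.arange(H)); px=np.c_[u.ravel(),v.ravel()]
    X=bydepth(d,px); ok=d['depth'].ravel()>0
    m=ok&(np.hypot(X[:,0]-.55,X[:,1]+.02)<.1)&(X[:,2]>.1)
    print(n,np.histogram(X[m][:,2],bins=np.arange(.1,.34,.02))[0])
E
```

```text
t 4.50 pos [ 0.5453 -0.0045  0.2887] tooly-yaw 19.04 tilt 0.16 F [ 1.  -1.2 -0.5] M [-0.04  0.02  0.02] w 0.045 j7 0.40
t [ 0  0  0  0 52 16 11 32  8  4  4]
s [  0   0   0   0 174 336 410 142  39  58 179]
w [   0    0    0    0 3527 1018 1187 1373  277  843 2275]
```

View pics/s3c.png

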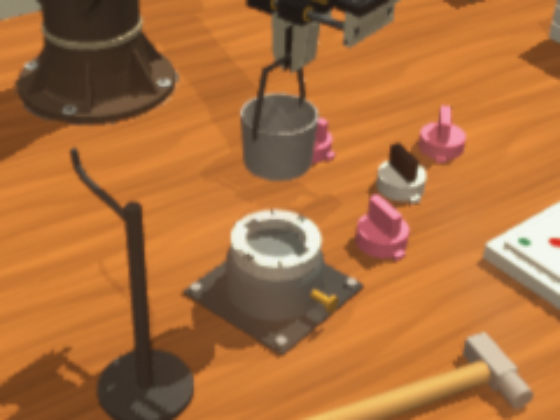

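View pics/w3.png

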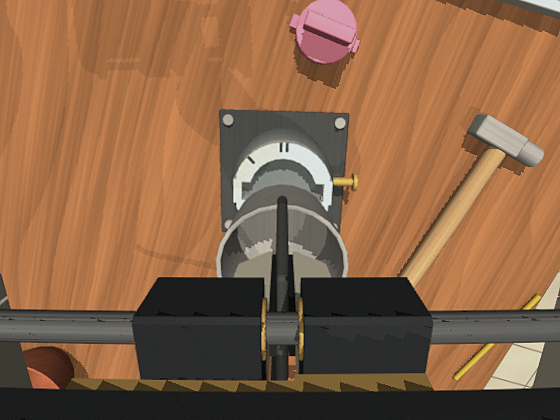

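The pail is held squarely; the wire runs between the pads at (283,215) in the wrist view. The hook tip must pass through the bail window, so I'll go out past the tip first.

```bash
python3 - <<'E'
from h import *
plan([.463,-.05,.247],6.5)
E
```

```text
t 4.65 pos [ 0.5431 -0.0041  0.284 ] tooly-yaw 19.08 tilt 0.26 F [-0.5  0.2 -1.7] M [-0.07  0.02  0.02] w 0.049 j7 0.40
xyz cm [-1.72 -9.05  3.74] turn 12.6 rows>= 3.0
```

>>> {"method": "arm_command", "body": {"deltas": [{"xyz": [-0.3,-1.8,0.7],"turn": 2.5,"jaw": 255},{"xyz": [-0.6,-3.6,1.5],"turn": 5,"jaw": 255},{"xyz": [-1,-5.4,2.2],"turn": 7.5,"jaw": 255},{"xyz": [-1.4,-7.2,3],"turn": 10,"jaw": 255},{"xyz": [-1.7,-9,3.7],"turn": 12.5,"jaw": 255}]}}

```text
clock: 5.07
position: [0.4618, -0.0501, 0.246]
ee_rot: [-2.091, -2.341, 0.009]
force: [0.0, -1.1, -1.4]
width: 0.058
```

>>> {"method": "arm_command", "body": {"deltas": [{"xyz": [0,0,0],"turn": 0,"jaw": 255},{"xyz": [0,0,0],"turn": 0,"jaw": 255}]}}

```text
clock: 5.23
position: [0.4602, -0.0504, 0.245]
ee_rot: [-2.091, -2.338, 0.012]
force: [0.8, 0.0, -1.3]
width: 0.054
```

```bash
python3 - <<'E'
from h import *
plan([.4637,-.2169,.246],6.5)
s=grab('scene','s4')
a=cv2.imread('pics/s4.png')[100:310,150:430]
cv2.imwrite('pics/s4c.png',cv2.resize(a,None,fx=2.5,fy=2.5))
E
```

```text
t 5.23 pos [ 0.4602 -0.0504  0.245 ] tooly-yaw 6.40 tilt 0.51 F [ 0.8  0.  -1.3] M [-0.02 -0.01  0.  ] w 0.054 j7 0.23
xyz cm [-16.58  -1.51  -0.07] turn -0.1 rows>= 4.0
```

View pics/s4c.png

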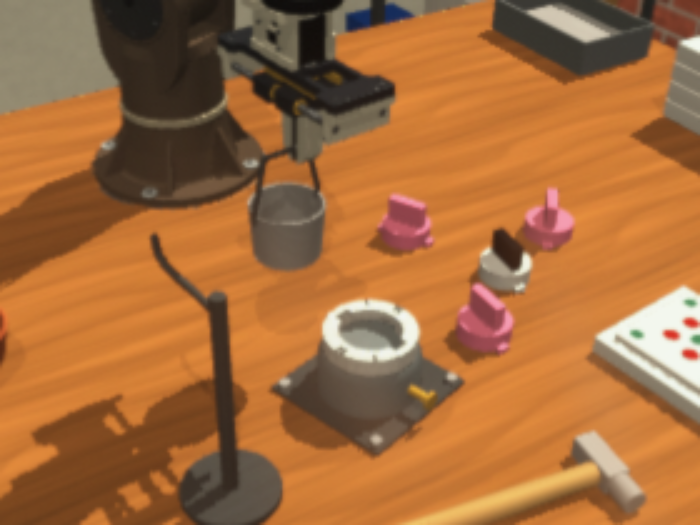

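>>> {"method": "arm_command", "body": {"deltas": [{"xyz": [-3,-0.3,0],"turn": 0,"jaw": 255},{"xyz": [-6,-0.6,0],"turn": 0,"jaw": 255},{"xyz": [-9,-0.9,0],"turn": 0,"jaw": 255},{"xyz": [-12,-1.2,0],"turn": 0,"jaw": 255},{"xyz": [-14.5,-1.4,0],"turn": 0,"jaw": 255}]}}

```text
clock: 5.7
position: [0.4648, -0.1973, 0.246]
ee_rot: [-2.089, -2.343, 0.011]
force: [1.0, -0.4, -1.7]
width: 0.054
```

>>> {"method": "arm_command", "body": {"deltas": [{"xyz": [-1.5,-0.1,-0.1],"turn": 0,"jaw": 255},{"xyz": [-1.9,-0.1,-0.1],"turn": 0,"jaw": 255},{"xyz": [-1.9,-0.1,-0.1],"turn": 0,"jaw": 255}]}}

```text
clock: 5.95
position: [0.4667, -0.2172, 0.247]
ee_rot: [-2.09, -2.342, 0.012]
force: [0.2, -0.2, -1.1]
width: 0.053
```

```bash
python3 - <<'E'
from h import *
plan([.548,-.2073,.246],6.5)
s=grab('scene','s5');t=grab('top','t5')
a=cv2.resize(cv2.imread('pics/s5.png')[130:280,150:290],(560,600),interpolation=cv2.INTER_CUBIC)
cv2.imwrite('pics/s5c.png',a)
for n,d in (('t',t),('s',s)):
    H,W=d['depth'].shape; u,v=np.meshgrid(np.arange(W),np.arange(H)); px=np.c_[u.ravel(),v.ravel()]
    X=bydepth(d,px); ok=d['depth'].ravel()>0
    m=ok&(np.hypot(X[:,0]-.466,X[:,1]+.237)<.06)
    q=X[m&(X[:,2]>.225)&(X[:,2]<.275)&(X[:,1]<-.23)]
    print(n,len(q),q[np.argsort(q[:,1])][::max(1,len(q)//10)].round(4).tolist())
    q=X[m&(X[:,2]>.18)&(X[:,2]<.21)]; print('rim',q.mean(0),q.min(0),q.max(0))
E
```

```text
t 5.95 pos [ 0.4667 -0.2172  0.247 ] tooly-yaw 6.50 tilt 0.44 F [ 0.2 -0.2 -1.1] M [-0.06  0.03  0.01] w 0.053 j7 0.65
xyz cm [0.06 8.19 0.04] turn -0.0 rows>= 2.0
t 0 []<stdin>:12: RuntimeWarning: Mean of empty slice.
  ret = um.true_divide(
Traceback (most recent call last):
ValueError: zero-size array to reduction operation minimum which has no identity
```

View pics/s5c.png

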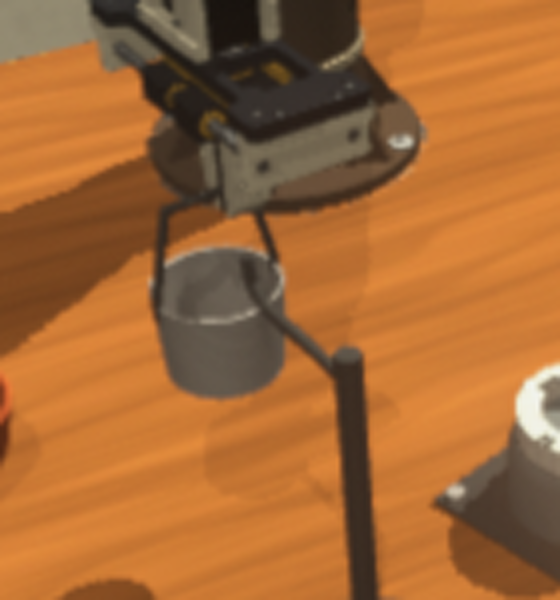

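View pics/t5.png

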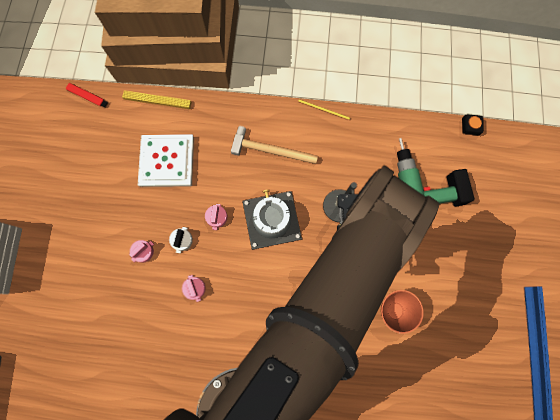

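```bash
python3 - <<'E'
from h import *
for n in ('s5',):
    d=load(n)
    H,W=d['depth'].shape; u,v=np.meshgrid(np.arange(W),np.arange(H)); px=np.c_[u.ravel(),v.ravel()]
    X=bydepth(d,px); ok=d['depth'].ravel()>0
    m=ok&(np.hypot(X[:,0]-.468,X[:,1]+.237)<.07)
    q=X[m&(X[:,2]>.21)&(X[:,2]<.275)&(X[:,1]<-.245)&(X[:,0]<.49)]
    print(n,len(q),q[np.argsort(q[:,1])][::max(1,len(q)//14)].round(4).tolist())
    q=X[m&(X[:,2]>.18)&(X[:,2]<.21)&(X[:,0]>.47)]; print('rim',q.mean(0),q.min(0),q.max(0))
E
```

```text
s5 81 [[0.4755, -0.2778, 0.2157], [0.4761, -0.276, 0.2127], [0.4761, -0.2746, 0.2233], [0.4716, -0.2736, 0.2368], [0.4752, -0.2723, 0.2385], [0.4769, -0.2715, 0.231], [0.4742, -0.2704, 0.2318], [0.4751, -0.2696, 0.2402], [0.4715, -0.2686, 0.2567], [0.4691, -0.2672, 0.2602], [0.4744, -0.2658, 0.2494], [0.4726, -0.2647, 0.2534], [0.4718, -0.2625, 0.2681], [0.471, -0.2577, 0.2662], [0.4737, -0.2539, 0.2664], [0.4722, -0.2486, 0.2666], [0.4699, -0.2452, 0.267]]
rim [ 0.49642189 -0.25011189  0.19388648] [ 0.47038565 -0.28010456  0.18010221] [ 0.51001383 -0.19995898  0.20945807]
```

In the scene camera's frame, the bail is centred on the arm line to about 2 mm and the heights clear. I'll slide it in.

>>> {"method": "arm_command", "body": {"deltas": [{"xyz": [0,1.5,0],"turn": 0,"jaw": 255},{"xyz": [0,3,0],"turn": 0,"jaw": 255},{"xyz": [0,4.5,0],"turn": 0,"jaw": 255},{"xyz": [0,6.5,0],"turn": 0,"jaw": 255},{"xyz": [0,8.2,0],"turn": 0,"jaw": 255}]}}

```text
clock: 6.47
position: [0.5496, -0.2029, 0.2459]
ee_rot: [-2.082, -2.347, 0.009]
force: [0.3, -0.8, -1.2]
width: 0.054
```

>>> {"method": "arm_command", "body": {"deltas": [{"xyz": [0,0,0],"turn": 0,"jaw": 255},{"xyz": [0,0,0],"turn": 0,"jaw": 255}]}}

```text
clock: 6.63
position: [0.5506, -0.2001, 0.2452]
ee_rot: [-2.076, -2.35, 0.009]
force: [-0.4, -0.3, -2.0]
width: 0.052
```

```bash
python3 - <<'E'
from h import *
plan([.548,-.2073,.211],6.5)
s=grab('scene','s6')
a=cv2.resize(cv2.imread('pics/s6.png')[130:280,150:310],(640,600),interpolation=cv2.INTER_CUBIC)
cv2.imwrite('pics/s6c.png',a)
E
```

```text
t 6.63 pos [ 0.5506 -0.2001  0.2452] tooly-yaw 7.08 tilt 0.46 F [-0.4 -0.3 -2. ] M [-0.02  0.1  -0.02] w 0.052 j7 0.64
xyz cm [-0.68 -0.32  3.43] turn 0.6 rows>= 1.0
```

View pics/s6c.png

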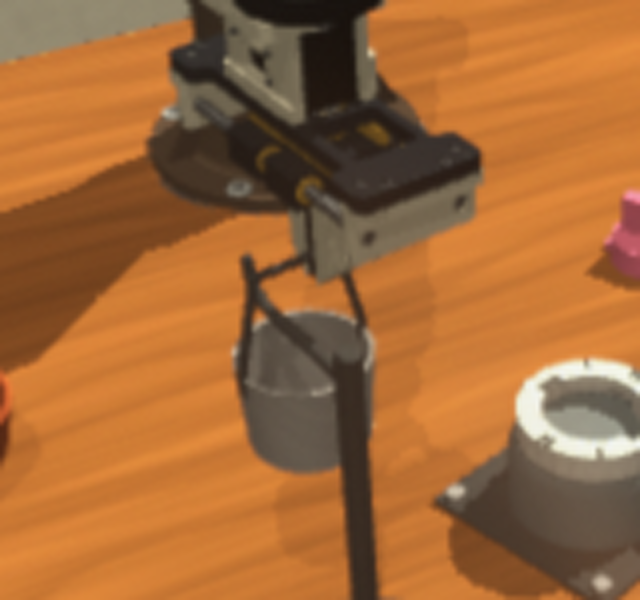

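The arm passes inside the bail window, with the tip at (247,262) and the bail leg to its left. The tool has drifted 7 mm toward +y, so I'll correct that before lowering.

>>> {"method": "arm_command", "body": {"deltas": [{"xyz": [-0.4,-0.2,0],"turn": 0.6,"jaw": 255},{"xyz": [-0.7,-0.3,0],"turn": 0.6,"jaw": 255},{"xyz": [-0.7,-0.3,0],"turn": 0.6,"jaw": 255},{"xyz": [-0.7,-0.3,0],"turn": 0.6,"jaw": 255}]}}

```text
clock: 7.02
position: [0.5469, -0.209, 0.2457]
ee_rot: [-2.092, -2.337, 0.009]
force: [-0.2, 1.2, -1.3]
width: 0.052
```

```bash
python3 - <<'E'
from h import *
plan([.548,-.2073,.211],6.5); print(observe()['dq'].round(3))
E
```

```text
t 7.02 pos [ 0.5469 -0.209   0.2457] tooly-yaw 6.32 tilt 0.45 F [-0.2  1.2 -1.3] M [ 0.   -0.    0.01] w 0.052 j7 0.64
xyz cm [0.15 0.15 3.47] turn -0.2 rows>= 1.0
[-0.002  0.003 -0.008 -0.005 -0.004 -0.001 -0.002]
```

>>> {"method": "arm_command", "body": {"deltas": [{"xyz": [0,0.1,0.8],"turn": 0,"jaw": 255},{"xyz": [0,0.1,1.6],"turn": 0,"jaw": 255},{"xyz": [0,0.1,2.4],"turn": 0,"jaw": 255},{"xyz": [0,0.1,3],"turn": 0,"jaw": 255},{"xyz": [0,0.1,3.3],"turn": 0,"jaw": 255}]}}

```text
clock: 7.43
position: [0.547, -0.2085, 0.2112]
ee_rot: [-2.091, -2.335, 0.011]
force: [-0.7, -0.3, -2.1]
width: 0.055
```

>>> {"method": "arm_command", "body": {"deltas": [{"xyz": [0,0,0.1],"turn": 0,"jaw": 255},{"xyz": [0,0,0.2],"turn": 0,"jaw": 255},{"xyz": [0,0,0.2],"turn": 0,"jaw": 255}]}}

```text
clock: 7.68
position: [0.5473, -0.2086, 0.2098]
ee_rot: [-2.091, -2.336, 0.01]
force: [-2.0, 1.4, 6.0]
width: 0.053
```

```bash
python3 - <<'E'
from h import *
state()
s=grab('scene','s7')
a=cv2.resize(cv2.imread('pics/s7.png')[130:280,150:310],(640,600),interpolation=cv2.INTER_CUBIC)
cv2.imwrite('pics/s7c.png',a)
E
```

```text
t 7.68 pos [ 0.5473 -0.2086  0.2098] tooly-yaw 6.32 tilt 0.53 F [-2.   1.4  6. ] M [ 0.14  0.52 -0.05] w 0.053 j7 0.66
```

View pics/s7c.png

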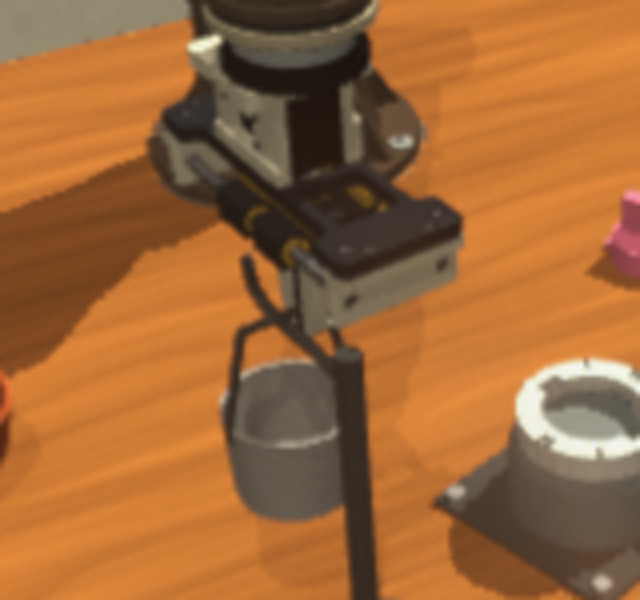

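The bail is in contact with the arm: Fz is +6 N at the expected height. I'll ease up 1 mm and open partway.

>>> {"method": "arm_command", "body": {"deltas": [{"xyz": [0,0,-0.1],"turn": 0,"jaw": 255},{"xyz": [0,0,-0.1],"turn": 0,"jaw": 225},{"xyz": [0,0,-0.1],"turn": 0,"jaw": 210},{"xyz": [0,0,-0.1],"turn": 0,"jaw": 195},{"xyz": [0,0,-0.1],"turn": 0,"jaw": 180}]}}

```text
clock: 8.15
position: [0.5473, -0.2086, 0.2108]
ee_rot: [-2.091, -2.336, 0.01]
force: [-0.9, -0.4, 0.4]
width: 0.263
```

>>> {"method": "arm_command", "body": {"deltas": [{"xyz": [0,0,0],"turn": 0,"jaw": 180},{"xyz": [0,0,0],"turn": 0,"jaw": 180},{"xyz": [0,0,0],"turn": 0,"jaw": 180}]}}

```text
clock: 8.4
position: [0.5473, -0.2086, 0.2108]
ee_rot: [-2.091, -2.336, 0.01]
force: [0.0, 0.2, -0.6]
width: 0.297
```

```bash
python3 - <<'E'
from h import *
state()
s=grab('scene','s8');grab('wrist','w8')
a=cv2.resize(cv2.imread('pics/s8.png')[130:280,150:310],(640,600),interpolation=cv2.INTER_CUBIC)
cv2.imwrite('pics/s8c.png',a)
E
```

```text
t 8.40 pos [ 0.5473 -0.2086  0.2108] tooly-yaw 6.32 tilt 0.52 F [ 0.   0.2 -0.6] M [-0.08  0.   -0.01] w 0.297 j7 0.66
```

View pics/s8c.png

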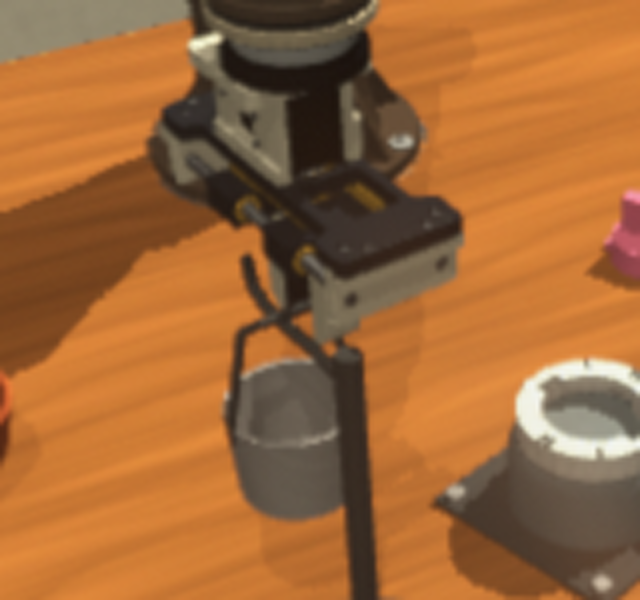

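View pics/w8.png

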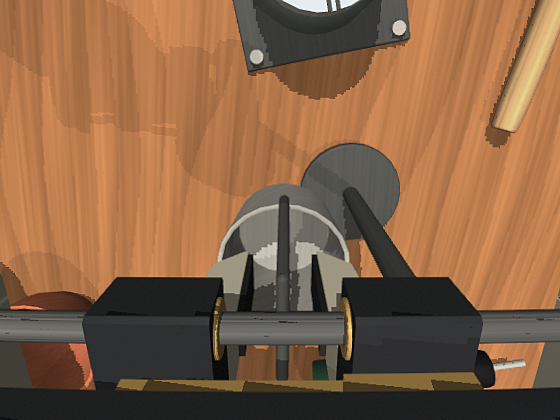

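The pail hangs free, with the wire centred between the open pads at column 283. I'll go straight up.

>>> {"method": "arm_command", "body": {"deltas": [{"xyz": [0,0,-1],"turn": 0,"jaw": 180},{"xyz": [0,0,-2.5],"turn": 0,"jaw": 180},{"xyz": [0,0,-5],"turn": 0,"jaw": 180},{"xyz": [0,0,-8],"turn": 0,"jaw": 180},{"xyz": [0,0,-9.5],"turn": 0,"jaw": 180}]}}

```text
clock: 8.92
position: [0.5489, -0.2094, 0.3097]
ee_rot: [-2.094, -2.338, 0.008]
force: [0.5, -0.5, 0.1]
width: 0.289
```

```bash
python3 - <<'E'
from h import *
s=grab('scene','s9')
a=cv2.resize(cv2.imread('pics/s9.png')[130:280,150:310],(640,600),interpolation=cv2.INTER_CUBIC)
cv2.imwrite('pics/s9c.png',a)
plan([.466,.20,.25],80)
plan([.52,.04,.30],80)
E
```

```text
t 8.97 pos [ 0.5498 -0.2099  0.3117] tooly-yaw 6.30 tilt 0.18 F [ 0.2 -1.4  1.9] M [-0.13 -0.07  0.02] w 0.297 j7 0.61
xyz cm [41.67 -3.82  6.1 ] turn -73.7 rows>= 11.0
t 8.97 pos [ 0.5498 -0.2099  0.3117] tooly-yaw 6.30 tilt 0.18 F [ 0.2 -1.4  1.9] M [-0.13 -0.07  0.02] w 0.297 j7 0.61
xyz cm [25.16 -0.22  1.12] turn -73.7 rows>= 11.0
```

View pics/s9c.png

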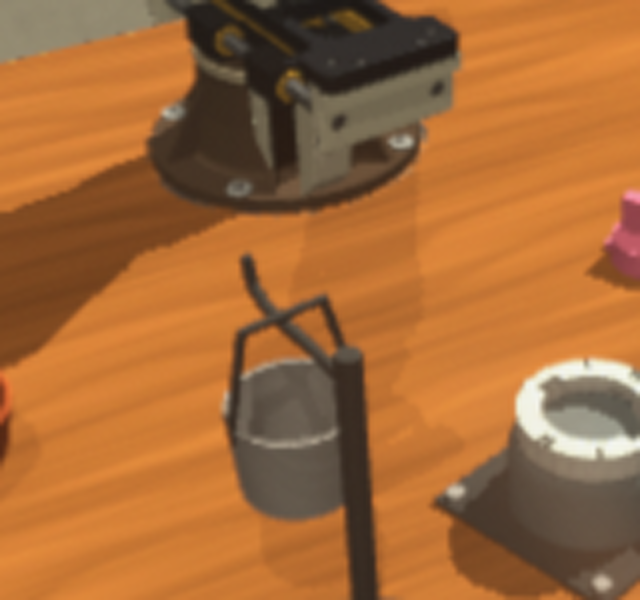

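The pail hangs on the arm clear of the gripper. Next stop is above the pot for a wrist look at the mouth, then the lid.

>>> {"method": "arm_command", "body": {"deltas": [{"xyz": [4,0,0],"turn": -7,"jaw": 120},{"xyz": [8,0,0],"turn": -14,"jaw": 60},{"xyz": [12,0,0],"turn": -21,"jaw": 0},{"xyz": [16,-0.2,0.5],"turn": -28,"jaw": 0},{"xyz": [19,-0.2,1],"turn": -35,"jaw": 0}]}}

```text
clock: 9.38
position: [0.5263, -0.0179, 0.3021]
ee_rot: [-1.283, -2.867, 0.002]
force: [0.7, -0.5, -0.0]
width: 0.609
```

>>> {"method": "arm_command", "body": {"deltas": [{"xyz": [0,0,0],"turn": 0,"jaw": 0},{"xyz": [0,0,0],"turn": 0,"jaw": 0},{"xyz": [0,0,0],"turn": 0,"jaw": 0}]}}

```text
clock: 9.63
position: [0.5265, -0.0187, 0.3027]
ee_rot: [1.286, 2.866, -0.002]
force: [-0.5, -0.6, 0.1]
width: 0.82
```

```bash
python3 - <<'E'
from h import *
state(); d=grab('wrist','w10'); t=grab('top','t10')
plan([.466,.22,.20],83)
E
```

```text
t 9.63 pos [ 0.5265 -0.0187  0.3027] tooly-yaw 41.66 tilt 0.09 F [-0.5 -0.6  0.1] M [-0.07 -0.03  0.02] w 0.820 j7 0.78
t 9.73 pos [ 0.5266 -0.0197  0.3026] tooly-yaw 41.55 tilt 0.10 F [-0.3  0.3 -0.7] M [-0.04 -0.02 -0.01] w 0.913 j7 0.78
xyz cm [21.97 11.38 10.22] turn -41.4 rows>= 7.0
```

View pics/w10.png

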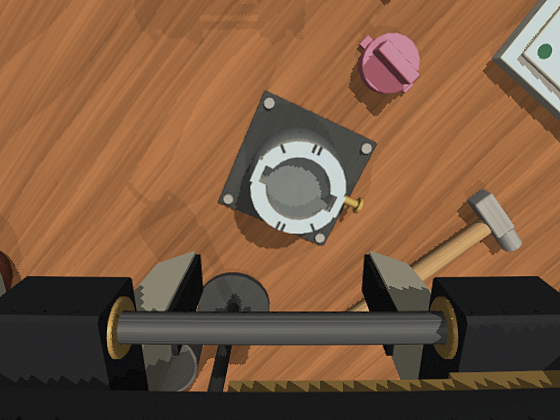

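```bash
python3 - <<'E'
from h import *
from scipy.optimize import least_squares
def circ(q):
    f=lambda p: np.hypot(q[:,0]-p[0],q[:,1]-p[1])-p[2]
    r=least_squares(f,[q[:,0].mean(),q[:,1].mean(),.05],loss='soft_l1',f_scale=.001); return r.x,np.sqrt(np.mean(r.fun**2))
for n,(x0,x1,y0,y1) in (('w10',(240,360,130,250)),('t10',(245,300,190,245))):
    d=load(n); f=d['frame']; hsv=cv2.cvtColor(f,cv2.COLOR_RGB2HSV)
    m=np.zeros(f.shape[:2],np.uint8); m[y0:y1,x0:x1]=((hsv[...,1]<60)&(hsv[...,2]>150))[y0:y1,x0:x1]
    X=None
    m=cv2.morphologyEx(m,cv2.MORPH_CLOSE,np.ones((3,3)))
    c,_=cv2.findContours(m,cv2.RETR_CCOMP,cv2.CHAIN_APPROX_NONE); c=sorted(c,key=len)[-2:]
    for k in c:
        q=onplane(d,k.reshape(-1,2),.08); print(n,len(k),circ(q))
    sc=cv2.resize(f[y0:y1,x0:x1],None,fx=600/(y1-y0),fy=600/(y1-y0),interpolation=cv2.INTER_CUBIC)
    cv2.imwrite(f'pics/{n}c.png',cv2.cvtColor(sc,cv2.COLOR_RGB2BGR))
E
```

```text
w10 207 (array([ 0.55357981, -0.02255651,  0.0346588 ]), np.float64(0.0031850781779946703))
w10 301 (array([ 0.55367075, -0.02266673,  0.04955966]), np.float64(0.0016185889891281214))
t10 10 (array([ 0.50020749, -0.09900242,  0.00439949]), np.float64(0.0008341782151966493))
t10 32 (array([ 0.60799953, -0.06718554,  0.01338734]), np.float64(0.004287531189566773))
```

View pics/w10c.png

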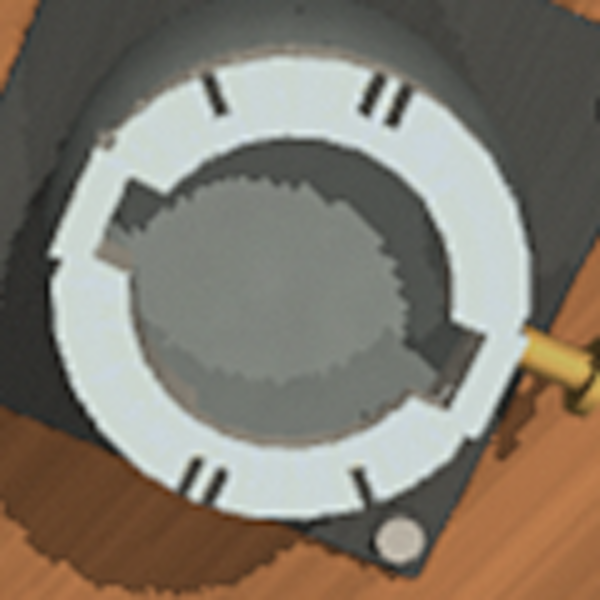

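```bash
python3 - <<'E'
from h import *
d=load('w10')
P=lambda a: onplane(d,np.array(a)/5.+[240-.4,130-.4],.08)
c=np.array([.5536,-.0226])
for n,a,off in (('slot',[[117,219],[464,371]],0),('half',[[215,95],[362,487]],-45),('lock',[[387,98],[203,482]],-90)):
    q=P(a)[:,:2]; v=q[1]-q[0]; y=np.degrees(np.arctan2(v[1],v[0])); print(n,q.round(4).tolist(),'mid',q.mean(0).round(4),'r',np.hypot(*(q-c).T).round(4),'potyaw',wrap(y-off), wrap(y-off+180))
sc=np.array([[269,103],[367,149],[228,199],[320,239]])  # screws z~.008
q=onplane(d,sc,.008); print(q.mean(0)); o=onplane(d,[[355,204]],.03);print('outlet yaw',np.degrees(np.arctan2(o[0,1]-c[1],o[0,0]-c[0])))
E
```

```text
slot [[0.5156, -0.0343], [0.5922, -0.0103]] mid [ 0.5539 -0.0223] r [0.0398 0.0405] potyaw 17.37682552238499 -162.623174477615
half [[0.5136, -0.0016], [0.5941, -0.0441]] mid [ 0.5538 -0.0228] r [0.0452 0.0458] potyaw 17.16808833693176 -162.83191166306824
lock [[0.5401, 0.0212], [0.5675, -0.0661]] mid [ 0.5538 -0.0225] r [0.0458 0.0457] potyaw 17.44541980916665 -162.55458019083335
[ 0.55519498 -0.02354559  0.008     ]
outlet yaw 16.95739475057934
```

>>> {"method": "arm_command", "body": {"deltas": [{"xyz": [4,2,0.5],"turn": -7,"jaw": 0},{"xyz": [8,4,1],"turn": -14,"jaw": 0},{"xyz": [12,6,2],"turn": -21,"jaw": 0},{"xyz": [16,8.5,3],"turn": -28,"jaw": 0},{"xyz": [19,10,4],"turn": -35,"jaw": 0}]}}

```text
clock: 10.15
position: [0.478, 0.1809, 0.265]
ee_rot: [0.365, 3.119, -0.001]
force: [1.1, 1.0, -0.3]
width: 0.999
```

```bash
python3 - <<'E'
from h import *
plan([.466,.22,.24],83)
E
```

```text
t 10.15 pos [0.478  0.1809 0.265 ] tooly-yaw 76.66 tilt 0.09 F [ 1.1  1.  -0.3] M [ 0.01 -0.07 -0.01] w 0.999 j7 0.94
xyz cm [2.07 3.53 2.49] turn -6.3 rows>= 2.0
```

The pot centre is about (0.5537, -0.0225) with yaw 17.3°; the slots, half marks and lock marks agree to 0.3°. Now the lid.

>>> {"method": "arm_command", "body": {"deltas": [{"xyz": [1,1.7,1.2],"turn": -3,"jaw": 0},{"xyz": [2,3.5,2.5],"turn": -6.3,"jaw": 0},{"xyz": [2,3.5,2.5],"turn": -6.3,"jaw": 0},{"xyz": [2,3.5,2.5],"turn": -6.3,"jaw": 0}]}}

```text
clock: 10.48
position: [0.4667, 0.2191, 0.2393]
ee_rot: [0.195, 3.135, -0.004]
force: [0.5, -0.3, 0.8]
width: 0.994
```

```bash
python3 - <<'E'
from h import *
state(); d=grab('wrist','w11')
H,W=d['depth'].shape; u,v=np.meshgrid(np.arange(W),np.arange(H)); px=np.c_[u.ravel(),v.ravel()]
X=bydepth(d,px); ok=d['depth'].ravel()>0; hsv=cv2.cvtColor(d['frame'],cv2.COLOR_RGB2HSV).reshape(-1,3)
m=ok&(np.hypot(X[:,0]-.466,X[:,1]-.232)<.06)&(hsv[:,2]<80)&(X[:,2]>.051)&(X[:,2]<.062)
mk=m.reshape(H,W).astype(np.uint8); n,l,st,c=cv2.connectedComponentsWithStats(mk); i=1+np.argmax(st[1:,4]); print('bar comp',st[i],c[i])
cn,_=cv2.findContours((l==i).astype(np.uint8),cv2.RETR_EXTERNAL,cv2.CHAIN_APPROX_NONE)
q=onplane(d,cn[0].reshape(-1,2).astype(float),.056)[:,:2].astype(np.float32)*1000
print('bar rect(mm)',cv2.minAreaRect(q))
w=ok&(np.hypot(X[:,0]-.466,X[:,1]-.232)<.05)&(hsv[:,1]<60)&(hsv[:,2]>120)&(X[:,2]>.015)&(X[:,2]<.03)
cn,_=cv2.findContours(cv2.morphologyEx((w|m).reshape(H,W).astype(np.uint8),cv2.MORPH_CLOSE,np.ones((5,5))),cv2.RETR_EXTERNAL,cv2.CHAIN_APPROX_NONE)
k=max(cn,key=len); q=onplane(d,k.reshape(-1,2).astype(float),.024)[:,:2].astype(np.float32)*1000
print('plug',cv2.minEnclosingCircle(q),cv2.minAreaRect(q))
E
```

```text
t 10.48 pos [0.4667 0.2191 0.2393] tooly-yaw 82.89 tilt 0.13 F [ 0.5 -0.3  0.8] M [-0.03 -0.02  0.  ] w 0.994 j7 0.97
bar comp [290 148  16  53 751] [297.50599201 173.80292943]
bar rect(mm) ((465.6921081542969, 233.998046875), (13.461398124694824, 49.5501708984375), 82.39295959472656)
plug ((467.5796813964844, 234.30552673339844), 33.23569869995117) ((465.9490661621094, 233.95140075683594), (62.43647384643555, 62.45830154418945), 38.69987106323242)
```

View pics/w11.png

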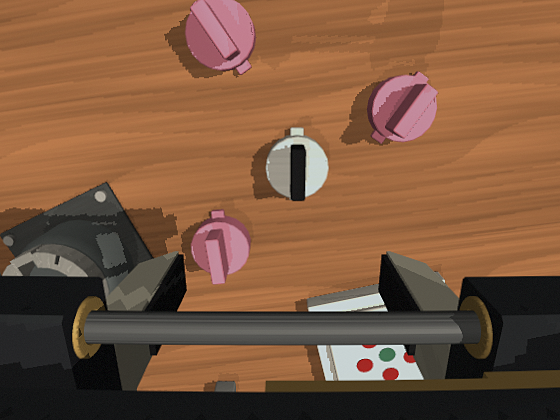

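The lid is at (297,165) in the wrist view: white plug, black bar. It lies at (0.4657, 0.2340), and the jaw direction should be 82.4°.

```bash
python3 - <<'E'
from h import *
plan([.4657,.234,.07],82.4)
E
```

```text
t 10.53 pos [0.4674 0.2182 0.2399] tooly-yaw 82.78 tilt 0.13 F [0.6 0.5 1. ] M [-0.01  0.01  0.  ] w 0.997 j7 0.97
xyz cm [ 0.39  1.58 16.99] turn 0.4 rows>= 5.0
```

>>> {"method": "arm_command", "body": {"deltas": [{"xyz": [0.4,1.6,4],"turn": 0.4,"jaw": 60},{"xyz": [0.4,1.6,8],"turn": 0.4,"jaw": 90},{"xyz": [0.4,1.6,12],"turn": 0.4,"jaw": 110},{"xyz": [0.4,1.6,15],"turn": 0.4,"jaw": 110},{"xyz": [0.4,1.6,17],"turn": 0.4,"jaw": 110}]}}

```text
clock: 10.95
position: [0.4659, 0.2316, 0.0677]
ee_rot: [0.216, 3.134, -0.007]
force: [0.5, -1.3, 0.5]
width: 0.686
```

>>> {"method": "arm_command", "body": {"deltas": [{"xyz": [0,0,0],"turn": 0,"jaw": 110},{"xyz": [0,0,0],"turn": 0,"jaw": 110},{"xyz": [0,0,0],"turn": 0,"jaw": 110}]}}

```text
clock: 11.2
position: [0.4676, 0.2307, 0.0692]
ee_rot: [0.22, 3.131, -0.006]
force: [-0.1, 1.5, -0.5]
width: 0.572
```

```bash
python3 - <<'E'
from h import *
plan([.4657,.234,.028],82.4)
d=grab('wrist','w12')
E
```

```text
t 11.20 pos [0.4676 0.2307 0.0692] tooly-yaw 81.97 tilt 0.25 F [-0.1  1.5 -0.5] M [ 0.05 -0.01 -0.  ] w 0.572 j7 0.99
xyz cm [0.25 0.31 4.12] turn -0.4 rows>= 1.0
```

View pics/w12.png

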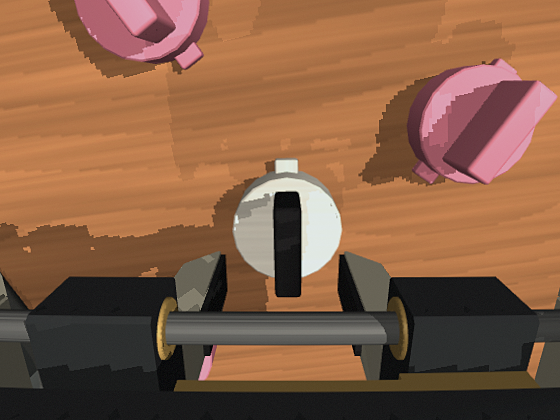

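The lid bar is centred between the pads, at column 287 against a finger centre of 283; the planned 3 mm shift covers that.

>>> {"method": "arm_command", "body": {"deltas": [{"xyz": [0.2,0.3,1.2],"turn": -0.4,"jaw": 110},{"xyz": [0.2,0.3,2.4],"turn": -0.4,"jaw": 110},{"xyz": [0.2,0.3,3.5],"turn": -0.4,"jaw": 110},{"xyz": [0.2,0.3,4.1],"turn": -0.4,"jaw": 110},{"xyz": [0.2,0.3,4.1],"turn": -0.4,"jaw": 110}], "force": 30}}

```text
clock: 11.67
position: [0.4661, 0.2342, 0.0281]
ee_rot: [0.208, 3.132, -0.005]
force: [-0.0, -0.3, 0.2]
width: 0.57
```

>>> {"method": "arm_command", "body": {"deltas": [{"xyz": [0,0,0],"turn": 0,"jaw": 255},{"xyz": [0,0,0],"turn": 0,"jaw": 255},{"xyz": [0,0,0],"turn": 0,"jaw": 255},{"xyz": [0,0,0],"turn": 0,"jaw": 255},{"xyz": [0,0,0],"turn": 0,"jaw": 255}], "force": 30}}

```text
clock: 12.08
position: [0.4663, 0.2343, 0.0285]
ee_rot: [0.208, 3.132, -0.004]
force: [-1.1, -0.4, 0.3]
width: 0.258
```

>>> {"method": "arm_command", "body": {"deltas": [{"xyz": [0,0,0],"turn": 0,"jaw": 255},{"xyz": [0,0,0],"turn": 0,"jaw": 255},{"xyz": [0,0,0],"turn": 0,"jaw": 255}], "force": 50}}

```text
clock: 12.33
position: [0.4664, 0.2344, 0.0287]
ee_rot: [0.208, 3.131, -0.004]
force: [-1.3, -1.0, 2.6]
width: 0.147
```

```bash
python3 - <<'E'
from h import *
state()
d=grab('wrist','w13')
E
```

```text
t 12.33 pos [0.4664 0.2344 0.0287] tooly-yaw 82.39 tilt 0.24 F [-1.3 -1.   2.6] M [ 0.05  0.15 -0.01] w 0.147 j7 1.01
```

View pics/w13.png

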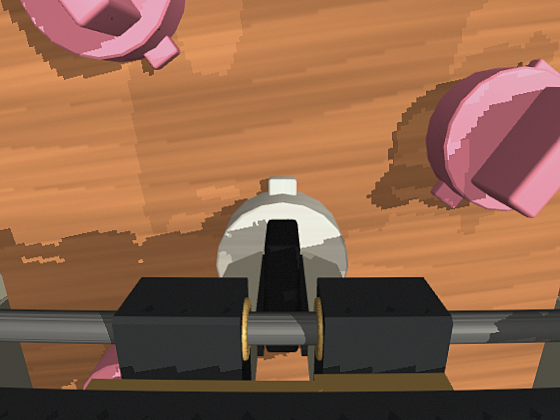

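It's gripped at 13.5 mm, which matches the bar thickness. I'll lift.

>>> {"method": "arm_command", "body": {"deltas": [{"xyz": [0,0,-1],"turn": 0,"jaw": 255},{"xyz": [0,0,-3],"turn": 0,"jaw": 255},{"xyz": [0,0,-6],"turn": 0,"jaw": 255},{"xyz": [0,0,-9],"turn": 0,"jaw": 255},{"xyz": [0,0,-12],"turn": 0,"jaw": 255}]}}

```text
clock: 12.8
position: [0.4655, 0.2343, 0.1503]
ee_rot: [0.208, 3.132, -0.005]
force: [1.2, -0.1, -2.5]
width: 0.15
```

```bash
python3 - <<'E'
from h import *
plan([.5544,-.0223,.155],107.3)
E
```

```text
t 12.80 pos [0.4655 0.2343 0.1503] tooly-yaw 82.38 tilt 0.24 F [ 1.2 -0.1 -2.5] M [ 0.07 -0.    0.06] w 0.150 j7 0.96
xyz cm [-12.21 -24.25  -0.36] turn -24.9 rows>= 7.0
```

>>> {"method": "arm_command", "body": {"deltas": [{"xyz": [-1.8,-3.6,-0.2],"turn": -5,"jaw": 255},{"xyz": [-3.6,-7.2,-0.4],"turn": -10,"jaw": 255},{"xyz": [-5.4,-10.8,-0.4],"turn": -15,"jaw": 255},{"xyz": [-7.2,-14.4,-0.4],"turn": -20,"jaw": 255},{"xyz": [-9,-18,-0.4],"turn": -25,"jaw": 255}]}}

```text
clock: 13.22
position: [0.5308, 0.0421, 0.1559]
ee_rot: [-0.482, 3.102, -0.006]
force: [1.3, 0.4, -2.3]
width: 0.148
```

```bash
python3 - <<'E'
from h import *
plan([.5544,-.0223,.155],107.3)
E
```

```text
t 13.22 pos [0.5308 0.0421 0.1559] tooly-yaw 107.66 tilt 0.25 F [ 1.3  0.4 -2.3] M [ 0.09 -0.04  0.02] w 0.148 j7 1.77
xyz cm [-0.29 -6.85  0.11] turn 0.4 rows>= 2.0
```

>>> {"method": "arm_command", "body": {"deltas": [{"xyz": [-0.1,-2.3,0],"turn": 0.2,"jaw": 255},{"xyz": [-0.2,-4.6,0],"turn": 0.4,"jaw": 255},{"xyz": [-0.3,-6.8,0],"turn": 0.4,"jaw": 255},{"xyz": [-0.3,-6.8,0],"turn": 0.4,"jaw": 255},{"xyz": [-0.3,-6.8,0],"turn": 0.4,"jaw": 255}]}}

```text
clock: 13.63
position: [0.5542, -0.0234, 0.1564]
ee_rot: [-0.466, 3.105, -0.007]
force: [0.0, 1.3, -3.2]
width: 0.151
```

>>> {"method": "arm_command", "body": {"deltas": [{"xyz": [0,0,0],"turn": 0,"jaw": 255},{"xyz": [0,0,0],"turn": 0,"jaw": 255}]}}

```text
clock: 13.8
position: [0.5538, -0.0224, 0.1566]
ee_rot: [-0.468, 3.105, -0.006]
force: [-0.7, 0.2, -1.5]
width: 0.151
```

```bash
python3 - <<'E'
from h import *
plan([.5544,-.0223,.155],107.3)
d=grab('wrist','w14');s=grab('scene','s14')
a=cv2.resize(cv2.imread('pics/s14.png')[150:290,220:380],(640,560),interpolation=cv2.INTER_CUBIC)
cv2.imwrite('pics/s14c.png',a)
E
```

```text
t 13.80 pos [ 0.5538 -0.0224  0.1566] tooly-yaw 107.15 tilt 0.23 F [-0.7  0.2 -1.5] M [ 0.13  0.02 -0.05] w 0.151 j7 1.90
xyz cm [-0.06 -0.01  0.16] turn -0.2 rows>= 1.0
```

View pics/w14.png

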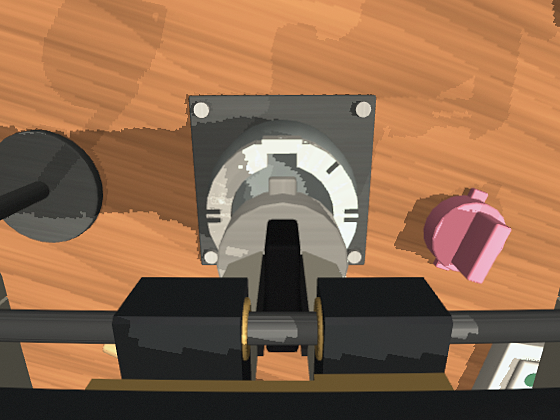

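View pics/s14c.png

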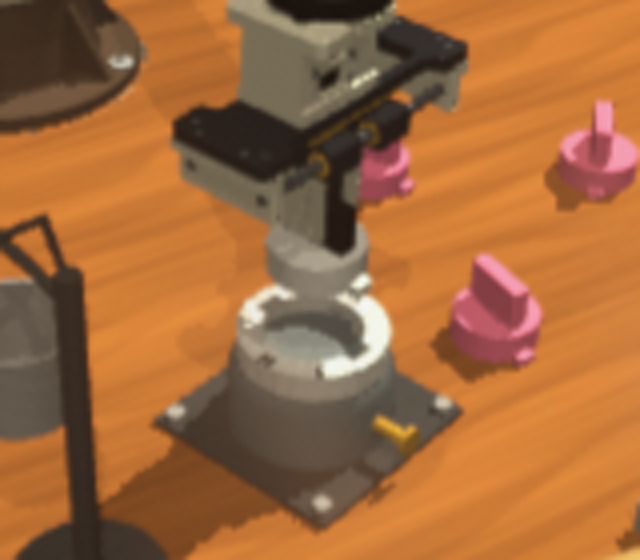

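```bash
python3 - <<'E'
from h import *
a=cv2.imread('pics/w14.png')[125:275,205:365]
cv2.imwrite('pics/w14c.png',cv2.resize(a,None,fx=4,fy=4,interpolation=cv2.INTER_CUBIC))
E
```

```text
(no output)
```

View pics/w14c.png

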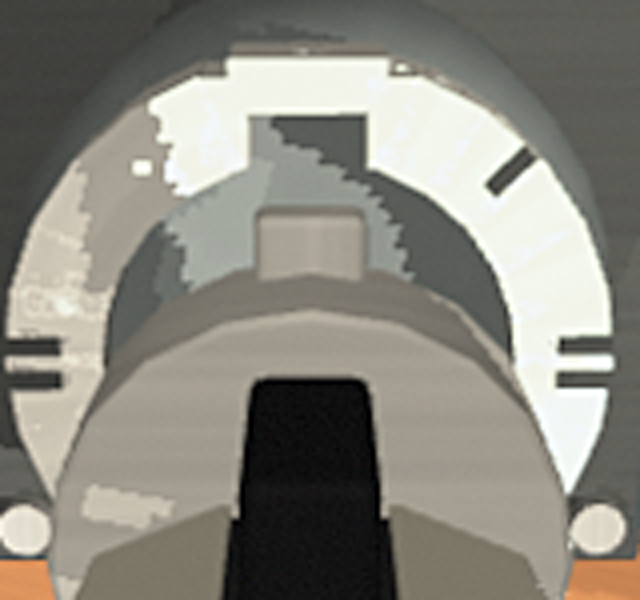

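```bash
python3 - <<'E'
from h import *
d=load('w14'); p,Rm,y=state()
pos=np.array([.5538,-.0224,.1566])
f=lambda a,z: ((onplane(d,np.array(a)/4.+[205-.375,125-.375],z)-pos)@Rm*1000).round(2)
print('slot end',f([[250,115],[366,115]],.08).tolist(),f([[250,165],[366,172]],.08).tolist())
print('ribs',f([[32,362],[585,362]],.08).tolist(), f([[515,170]],.08))
print('lug',f([[257,207],[365,207]],.1359).tolist())
print('bar end', f([[255,379],[365,379]],.1566-.0287+.056).tolist())
E
```

```text
t 13.90 pos [ 0.5539 -0.0223  0.1565] tooly-yaw 107.18 tilt 0.24 F [ 0.7 -0.3 -1.6] M [0.11 0.03 0.01] w 0.152 j7 1.90
slot end [[41.29, -9.04, 76.6], [41.29, 9.13, 76.53]] [[33.32, -9.15, 76.61], [32.19, 9.22, 76.53]]
ribs [[0.24, -45.66, 76.79], [0.3, 45.71, 76.42]] [[32.53 32.83 76.44]]
lug [[39.84, -6.04, 20.69], [39.84, 7.08, 20.64]]
bar end [[35.07, -4.64, -27.31], [35.08, 5.48, -27.35]]
```

The wrist view puts the lug about 0.8 mm along tool x and 0.5 mm along tool y off the pot axis; yaw is already aligned. I'll correct and descend to just above the collar.

>>> {"method": "arm_command", "body": {"deltas": [{"xyz": [-0.08,-0.04,1],"turn": 0,"jaw": 255},{"xyz": [-0.08,-0.04,2],"turn": 0,"jaw": 255},{"xyz": [-0.08,-0.04,3],"turn": 0,"jaw": 255},{"xyz": [-0.08,-0.04,4],"turn": 0,"jaw": 255},{"xyz": [-0.08,-0.04,4.2],"turn": 0,"jaw": 255}]}}

```text
clock: 14.32
position: [0.5534, -0.0225, 0.112]
ee_rot: [0.469, -3.104, 0.006]
force: [-1.4, 0.6, -2.0]
width: 0.149
```

>>> {"method": "arm_command", "body": {"deltas": [{"xyz": [0,0,0],"turn": 0,"jaw": 255},{"xyz": [0,0,0],"turn": 0,"jaw": 255}]}}

```text
clock: 14.48
position: [0.5529, -0.0225, 0.1113]
ee_rot: [0.469, -3.103, 0.006]
force: [-0.3, -0.3, -2.4]
width: 0.151
```

```bash
python3 - <<'E'
from h import *
plan([.5547,-.0220,.0885],107.2)
d=grab('wrist','w15')
a=cv2.imread('pics/w15.png')[100:280,190:375]
cv2.imwrite('pics/w15c.png',cv2.resize(a,None,fx=3.3,fy=3.3,interpolation=cv2.INTER_CUBIC))
E
```

```text
t 14.48 pos [ 0.5529 -0.0225  0.1113] tooly-yaw 107.18 tilt 0.29 F [-0.3 -0.3 -2.4] M [ 0.02 -0.   -0.01] w 0.151 j7 1.91
xyz cm [-0.2   0.01  2.28] turn -0.0 rows>= 1.0
```

View pics/w15c.png

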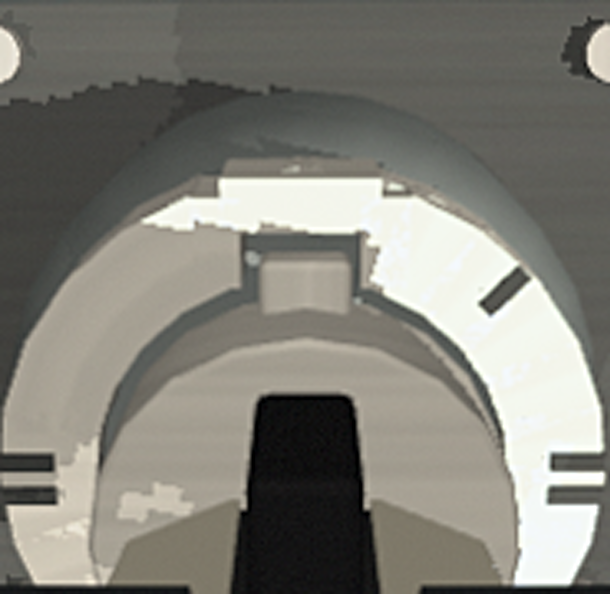

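```bash
python3 - <<'E'
from h import *
d=load('w15'); p,Rm,y=state()
f=lambda a,z: ((onplane(d,np.array(a)/3.3+[190-.35,100-.35],z)-p)@Rm*1000).round(2)
print('slot end',f([[242,233],[360,233]],.08).tolist())
print('ribs',f([[28,479],[575,478]],.08).tolist(), f([[505,291]],.08))
print('lug',f([[260,255],[350,255]],.0906).tolist())
E
```

```text
t 14.53 pos [ 0.5533 -0.0225  0.1118] tooly-yaw 107.18 tilt 0.26 F [-0.1  0.8 -2.6] M [ 0.07  0.02 -0.  ] w 0.146 j7 1.91
slot end [[40.85, -9.31, 31.94], [40.86, 9.03, 31.88]]
ribs [[-0.74, -45.56, 31.92], [-0.46, 45.2, 31.63]] [[31.56 32.01 31.78]]
lug [[39.88, -6.15, 21.32], [39.89, 7.12, 21.28]]
```

>>> {"method": "arm_command", "body": {"deltas": [{"xyz": [-0.15,-0.06,0.1],"turn": 0,"jaw": 255},{"xyz": [-0.15,-0.06,0.4],"turn": 0,"jaw": 255},{"xyz": [-0.15,-0.06,0.7],"turn": 0,"jaw": 255},{"xyz": [-0.15,-0.06,1],"turn": 0,"jaw": 255},{"xyz": [-0.15,-0.06,1.3],"turn": 0,"jaw": 255}]}}

```text
clock: 14.95
position: [0.5548, -0.0227, 0.0985]
ee_rot: [0.469, -3.104, 0.006]
force: [0.5, -0.9, -1.7]
width: 0.152
```

```bash
python3 - <<'E'
from h import *
plan([.5547,-.0220,.0885],107.2)
d=grab('wrist','w16')
a=cv2.imread('pics/w16.png')[100:280,190:375]
cv2.imwrite('pics/w16c.png',cv2.resize(a,None,fx=3.3,fy=3.3,interpolation=cv2.INTER_CUBIC))
E
```

```text
t 14.95 pos [ 0.5548 -0.0227  0.0985] tooly-yaw 107.18 tilt 0.26 F [ 0.5 -0.9 -1.7] M [0.09 0.02 0.01] w 0.152 j7 1.92
xyz cm [-0.01  0.08  1.  ] turn -0.0 rows>= 1.0
```

View pics/w16c.png

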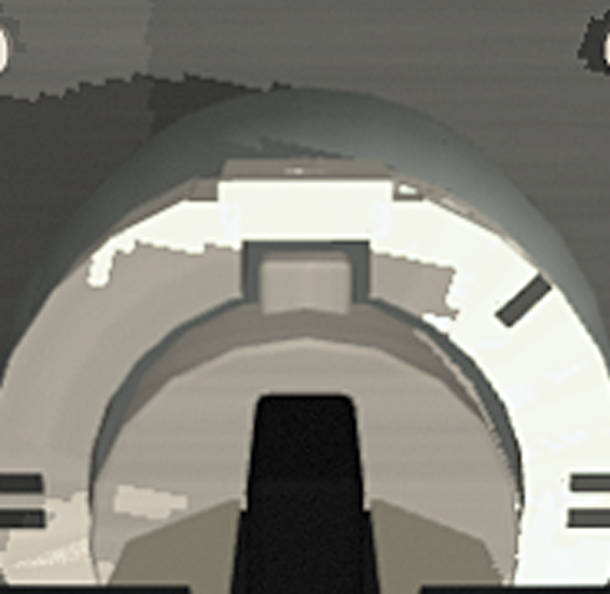

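The lug is inside the slot, centred at (305,280), with no contact force. I'll go down the last centimetre.

>>> {"method": "arm_command", "body": {"deltas": [{"xyz": [0,0,0.2],"turn": 0,"jaw": 255},{"xyz": [0,0,0.5],"turn": 0,"jaw": 255},{"xyz": [0,0,0.8],"turn": 0,"jaw": 255},{"xyz": [0,0,0.95],"turn": 0,"jaw": 255},{"xyz": [0,0,1.0],"turn": 0,"jaw": 255}]}}

```text
clock: 15.42
position: [0.5543, -0.0228, 0.0887]
ee_rot: [0.469, -3.103, 0.005]
force: [-8.6, -0.7, 18.2]
width: 0.149
```

```bash
python3 - <<'E'
from h import *
plan([.5547,-.0225,.0885],107.2)
E
```

```text
t 15.42 pos [ 0.5543 -0.0228  0.0887] tooly-yaw 107.17 tilt 0.28 F [-8.6 -0.7 18.2] M [0.21 1.46 0.11] w 0.149 j7 1.92
xyz cm [-0.05  0.02  0.02] turn -0.0 rows>= 1.0
```

Seated: it stops at TCP z 0.0887, as predicted for lid underside at 60 mm, with an 18 N push. I'll ease the push, then turn in stages.

>>> {"method": "arm_command", "body": {"deltas": [{"xyz": [0,0,-0.03],"turn": 0,"jaw": 255},{"xyz": [0,0,-0.03],"turn": 0,"jaw": 255}]}}

```text
clock: 15.58
position: [0.5545, -0.0229, 0.0893]
ee_rot: [0.468, -3.103, 0.005]
force: [1.0, -1.1, -2.1]
width: 0.15
```

```bash
python3 - <<'E'
from h import *
state()
E
```

```text
t 15.58 pos [ 0.5545 -0.0229  0.0893] tooly-yaw 107.16 tilt 0.26 F [ 1.  -1.1 -2.1] M [ 0.02  0.   -0.02] w 0.150 j7 1.92
```

>>> {"method": "arm_command", "body": {"deltas": [{"xyz": [0,0,0.03],"turn": 2,"jaw": 255},{"xyz": [0,0,0.03],"turn": 5,"jaw": 255},{"xyz": [0.01,-0.01,0.03],"turn": 8,"jaw": 255},{"xyz": [0.02,-0.02,0.03],"turn": 11,"jaw": 255},{"xyz": [0.02,-0.02,0.03],"turn": 14,"jaw": 255}]}}

```text
clock: 16.0
position: [0.5545, -0.0228, 0.0889]
ee_rot: [0.083, -3.138, 0.005]
force: [-0.5, 0.5, 0.4]
width: 0.146
```

```bash
python3 - <<'E'
from h import *
state()
d=grab('wrist','w17')
a=cv2.imread('pics/w17.png')[100:280,190:375]
cv2.imwrite('pics/w17c.png',cv2.resize(a,None,fx=3.3,fy=3.3,interpolation=cv2.INTER_CUBIC))
E
```

```text
t 16.00 pos [ 0.5545 -0.0228  0.0889] tooly-yaw 93.04 tilt 0.24 F [-0.5  0.5  0.4] M [ 0.31 -0.04  0.04] w 0.146 j7 1.72
```

View pics/w17c.png

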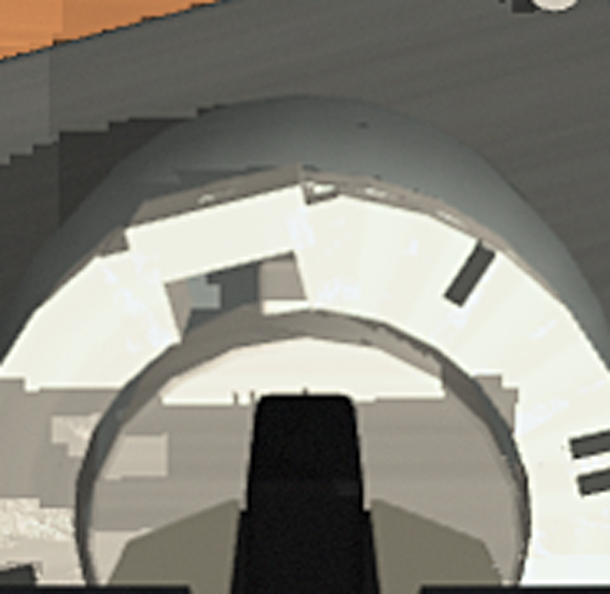

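The lug is now passing under the lip; the slot shows it entering at (280,280). Contact force is low, so I'll carry on.

>>> {"method": "arm_command", "body": {"deltas": [{"xyz": [0,0,0],"turn": 4,"jaw": 255},{"xyz": [0.01,-0.01,0],"turn": 8,"jaw": 255},{"xyz": [0.01,-0.02,0],"turn": 12,"jaw": 255},{"xyz": [0.02,-0.02,0],"turn": 16,"jaw": 255},{"xyz": [0.03,-0.03,0],"turn": 20,"jaw": 255}]}}

```text
clock: 16.47
position: [0.5545, -0.0228, 0.0889]
ee_rot: [-0.472, -3.105, 0.005]
force: [-1.4, 1.4, -1.0]
width: 0.154
```

```bash
python3 - <<'E'
from h import *
plan([.5542,-.0232,.0888],62.3)
E
```

```text
t 16.47 pos [ 0.5545 -0.0228  0.0889] tooly-yaw 72.73 tilt 0.21 F [-1.4  1.4 -1. ] M [ 0.22 -0.06  0.01] w 0.154 j7 1.43
xyz cm [ 0.01 -0.05  0.01] turn 10.4 rows>= 2.0
```

>>> {"method": "arm_command", "body": {"deltas": [{"xyz": [0,-0.01,0.01],"turn": 3,"jaw": 255},{"xyz": [0,-0.02,0.01],"turn": 6,"jaw": 255},{"xyz": [0.01,-0.03,0.02],"turn": 9,"jaw": 255},{"xyz": [0.01,-0.03,0.02],"turn": 10.4,"jaw": 255},{"xyz": [0.01,-0.03,0.02],"turn": 10.4,"jaw": 255}]}}

```text
clock: 16.88
position: [0.5547, -0.0226, 0.0888]
ee_rot: [-0.75, -3.05, 0.005]
force: [0.2, 0.5, 1.5]
width: 0.146
```

```bash
python3 - <<'E'
from h import *
plan([.5542,-.0232,.0888],62.3)
d=grab('wrist','w18'); t=grab('top','t18'); s=grab('scene','s18')
a=cv2.imread('pics/w18.png')[100:280,190:375]
cv2.imwrite('pics/w18c.png',cv2.resize(a,None,fx=3.3,fy=3.3,interpolation=cv2.INTER_CUBIC))
E
```

```text
t 16.88 pos [ 0.5547 -0.0226  0.0888] tooly-yaw 62.36 tilt 0.19 F [0.2 0.5 1.5] M [ 0.27 -0.28  0.02] w 0.146 j7 1.28
xyz cm [ 0.02 -0.07 -0.  ] turn 0.1 rows>= 1.0
```

View pics/w18c.png

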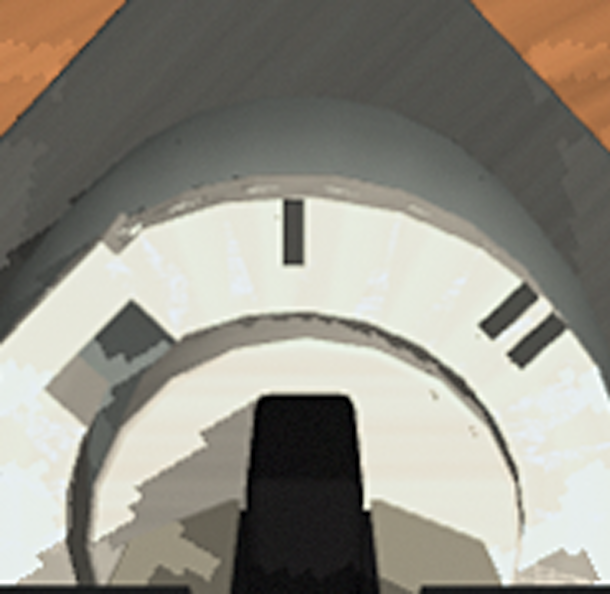

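View pics/s18.png

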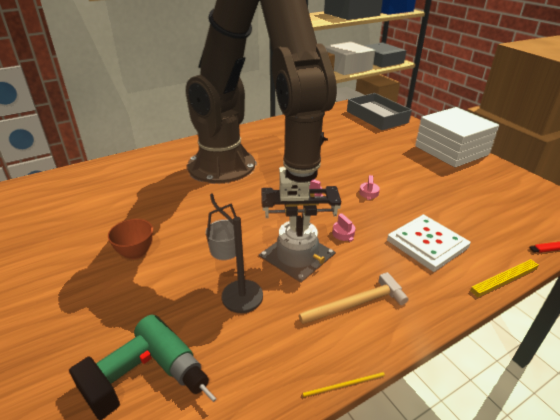

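>>> {"method": "arm_command", "body": {"deltas": [{"xyz": [0,-0.03,0.01],"turn": 0.1,"jaw": 255},{"xyz": [0,-0.03,0.01],"turn": 0.1,"jaw": 255},{"xyz": [0,-0.03,0.01],"turn": 0.1,"jaw": 255},{"xyz": [0,-0.03,0.01],"turn": 0.1,"jaw": 255},{"xyz": [0,-0.03,0.01],"turn": 0.1,"jaw": 255}]}}

```text
clock: 17.45
position: [0.5546, -0.023, 0.0888]
ee_rot: [-0.751, -3.05, 0.005]
force: [0.7, 2.2, 2.3]
width: 0.144
```

```bash
python3 - <<'E'
from h import *
p,Rm,y=state(); print('dq',abs(observe()['dq']).max())
d=load('w18'); pos=np.array([.5547,-.0226,.0888])
f=lambda a,z=.08: (onplane(d,np.array(a)/3.3+[190-.35,100-.35],z)-pos)[:,:2]*1000+pos[:2]*1000
obs=f([[293,232],[523,327],[90,347]])   # half rib, lock rib, slot outer-edge mid guess
rib=f([[293,202],[293,263]]); print('rib dir',np.degrees(np.arctan2(*(rib[0]-rib[1])[::-1])), 'tool x yaw',y+90)
# rigid fit half+lock ribs (r 45.7) : at pot -x side => angles 135, 90
A=np.array([[45.7*np.cos(np.radians(t)),45.7*np.sin(np.radians(t))] for t in (135,90)])
v=obs[1]-obs[0]; w=A[1]-A[0]; th=np.arctan2(v[1],v[0])-np.arctan2(w[1],w[0]); c,s=np.cos(th),np.sin(th); Q=np.array([[c,-s],[s,c]])
print('len',np.hypot(*v),np.hypot(*w),'pot yaw',wrap(np.degrees(th)),'centre',(obs[:2].mean(0)-Q@A.mean(0)).round(2))
pl=f([[305,340]],.084); print('plug far edge from TCP',np.hypot(*(pl[0]-pos[:2]*1000)))
a=load('top0')['frame'].astype(int);b=load('t18')['frame'].astype(int); df=np.abs(a-b).sum(2)>90
for n,(x0,x1,y0,y1) in dict(tile=(133,198,130,190),hammer=(228,322,122,168),bowl=(375,430,285,338),drill=(395,478,135,220)).items(): print(n,df[y0:y1,x0:x1].mean().round(3))
t=cv2.imread('pics/t18.png'); cv2.imwrite('pics/t18v.png',t)
s=cv2.imread('pics/s18.png')[160:320,180:350]; cv2.imwrite('pics/s18c.png',cv2.resize(s,None,fx=3.6,fy=3.6,interpolation=cv2.INTER_CUBIC))
E
```

```text
t 17.45 pos [ 0.5546 -0.023   0.0888] tooly-yaw 62.35 tilt 0.18 F [0.7 2.2 2.3] M [ 0.56 -0.21  0.03] w 0.144 j7 1.28
dq 0.003558320291522392
rib dir 152.1648114039079 tool x yaw 152.35004807364055
len 34.90757735419062 34.9772657181692 pot yaw 17.034769016583624 centre [553.9  -22.78]
plug far edge from TCP 32.12362215962195
tile 0.045
hammer 0.26
bowl 0.351
drill 0.051
```

View pics/t18v.png

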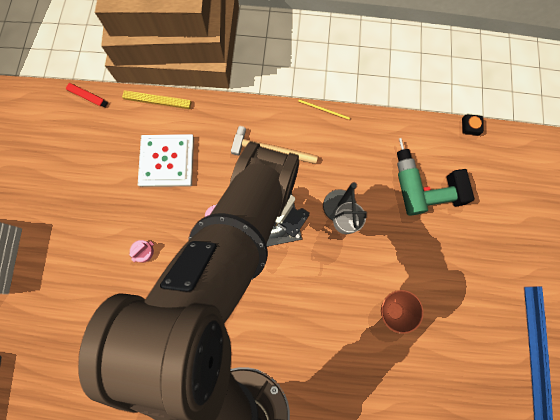

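View pics/s18c.png

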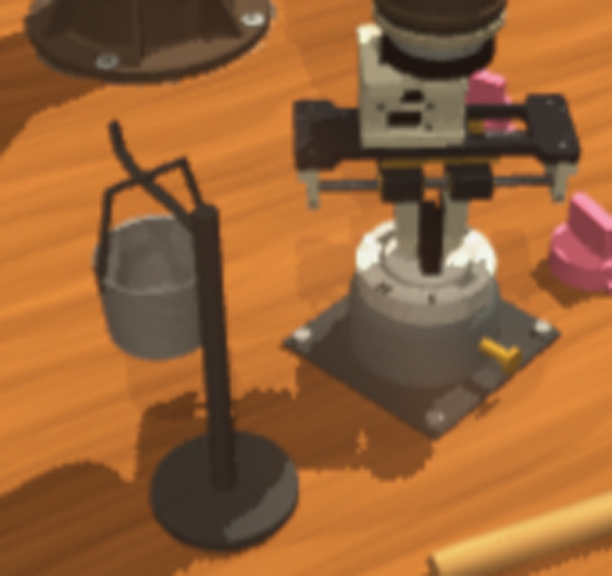

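Everything checks out: the rib direction is 152.2° and the lid axis 152.3°, the arm is at rest, and the pail is hanging. Handing it in.

```bash
python3 - <<'E'
from h import *
print(sign_off())
E
```

```text
the job is handed in; nothing more can be done
None
```

The job is done and handed in at about 17.5 s of the 58 s allowed. The pail hangs by its bail on the hook, clear of the gripper. The aluminium lid is in the pot, turned to the half-way marks and still gripped.

**Last checks:**
- **Lid angle:** the lid axis is at 152.35° and the half-way rib measured 152.2° in the wrist view. The earlier measurement of all the marks puts the half-way line at 152.3°. The lid is well short of the roughly 58° where the spring balls start to resist.
- **Seating:** the lid stopped at the predicted height (TCP z 0.0888 m). The lugs went in through the slots and turned under the lip with almost no resistance.
- **At rest:** joint speeds were below 0.004 rad/s. The outside force on the tool was about 3 N. The grip was on the bar at 13.3 mm, set to 50 N.
- **Pail:** it was still on the hook in the last scene and top views.

**What disagreed or was less certain:**
- **Camera offsets:** the scene and top cameras disagreed by about 2–4 mm, so I averaged them for the hook and used the wrist camera for the pot and lid.
- **Centring:** the lid sat about 1 mm off the pot's centre, within its 2 mm play.
- **Bystanders:** in the before/after picture comparison, the tile and drill were nearly unchanged (about 5% of pixels). The hammer and bowl areas changed more (26% and 35%), which I put down to the arm covering them and its shadow. In the pictures all four lie where they were, and the arm never went near them.

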